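# Sort the washing-up: riddle stir bars from rubber stoppers

### The arm

A 6-joint arm with a two-finger parallel gripper is mounted at the origin on a cart in front of the work surface, level with it; the furniture and walls round the work are solid. World frame = base frame: x ahead of the robot, y to its left, z up, the work surface at z = 0. Lengths are in m, angles in degrees, forces in N, time in s.
With the tool pointing down it reaches from about 0.3 to 0.75 m from the base axis. Payload 8.5 kg.
Tool frame: the origin (TCP) lies between the finger pads; the fingertips stand 25 mm ahead of it and the grasp point (between the pads) lies 6 mm ahead of it; x points along the fingers, y is the direction in which the jaws open and shut, and the axes are right-handed (so a half turn about x gives the same grasp; the last joint's range is limited). The gripper opens to 85 mm and grips with 20 to 120 N. Pads are 22 mm wide; open, the fingers measure 114 mm over their backs; the gripper's body (76 mm by 85 mm) begins 54 mm behind the grasp point. The pads swing forward as they close: fully open they stand 13 mm farther back than shut.
Start: joints at [52.294, 21.807, 74.336, -0, 83.858, -12.336], TCP at [0.236, 0.497, 0.256] pointing down, gripper open.
Joint ranges: [-178.18, 178.18], [-50.72, 133.34], [12.68, 142.11], [-81.47, 261.47], [9.98, 163.14], [-165.26, 165.26]. Speed limits (degrees/s): [136.94, 136.94, 180, 180, 180, 180].

### API

Orientations are given as a 3x3 rotation matrix whose columns are the frame's x, y, z axes.
In Python, from rig import sensors, get_image, workorder gives the robot as it stands.
- The arm moves only by the tool arm_command, never from a script. Its argument "plan" is a list that holds one entry, the list of rows, each a list of 6 numbers: the shift along the tool's x, y, z in units of 25 mm (1.0 is 25 mm), then the turn, a rotation vector about the tool's x, y, z in units of 6 degrees (1.0 is 6 degrees). In form: [[[dx, dy, dz, ax, ay, az], ...]]. A call has 1 to 10 rows; each row is the pose to reach, as a shift and turn from the pose commanded when the call began, along the tool's axes at that moment; what a row does not reach only later rows make up. A row lasts 1/10 s, in which the tool goes at most 50 mm and 8.59 degrees, less where a joint would pass 70% of its speed; a pose out of reach is approached as far as the arm can. A call with a gripper value outside its range is refused whole. "jaw" is the closure, from 0 (fully open) to 1 (shut), set as the call begins (left out, the last holds). The fingers move at their own pace and stop on an object; "newtons" is the grip in N (left out, the last holds). Time passes only in rows, so rows that repeat a pose let the fingers close. It gives the time, the measured TCP pose, the force and the opening at its end, in the units of the state.
- sensors.observe(): the state, without advancing time (a new reading comes with each control period).
- get_image(name): name is "scene" or "top"; returns a dict with "img" (480x640x3 uint8, red, green, blue), "fx", "fy", "cx", "cy" (pixels), "T" (4x4, takes a point from camera to world coordinates). Camera axes: x right, y up, looking along -z (the intrinsics and any distortion apply to the point x, -y, -z); pixel columns grow to the right and rows downward; lengths in m; the calibration is good to about 2 mm. A picture is of the moment at which its call begins. There is no depth.
- workorder.close_job(): hands the job in, once; it reports no verdict.
The state is a dict: "time_s": time; "q": joint angles; "qvel": joint speeds; "joint_efforts": joint torques, N m; "position": TCP position; "tool_rot": TCP orientation; "ft_force": force on the tool from outside, world axes, zero at the start; "wrist_torque": the same for the moment, N m; "grip_width": finger opening in m.
Only numpy, scipy, OpenCV 4.12 (cv2) and the standard library are available. Lean on these libraries where they do the work, as an engineer would, in place of code of your own. Each camera call takes 0.05 s, during which the arm holds its last target. There are 200 camera calls.

### The job

Sort the washed small parts in the slotted steel basket. First take out the small amber glass bottles, one or two, so that they are not broken, and stand them upright on the grey foam tray; then lift the basket and shake it over its shallow metal drip tray until every stir bar has dropped through the slots into the tray, and after that tip the rubber stoppers out of the basket, over its sloping lip, into the storage box, whose lid slides open. Finish with the empty basket standing upright on the bare worktop beside the drip tray, all stir bars in the drip tray, all stoppers in the box and its lid slid fully shut.

Things in the scene. Friction and masses are not known exactly. Their poses are not given: they have to be found in the camera images.
- basket: Loose wash basket of steel wire, 0.4 kg, starts in the drip tray. Origin at the centre of the underside of its four 12 mm feet; z up, +x to the handle side (away from the robot at the start), -x to the pouring lip. Side walls (y = +-71 mm) and back wall (x = 77 mm) reach 65 mm above the origin. Shake it mainly along its y, where walls hold the stoppers
- basket_floor (a point): Centre of the basket floor's upper face, 16 mm above the origin, basket axes. Inside 150 (x) by 138 mm (y): three flat strips along x, 14 mm wide, at y = -38, 0, +38 mm; between and beside them four open slots 24 mm wide. Slippery steel (friction about 0.3): things slide when it is tilted some 20 degrees or shaken sharply
- basket_handle (a point): Centre of the basket's black grip bar above the back wall: 100 mm long (basket's y), 14 mm thick (x), 28 mm high; 79 mm to +x and 85 mm above the basket's origin; basket axes. Free all round, to be gripped across its 14 mm from above. Loaded basket about 0.6 kg
- basket_lip (a point): Middle of the end of the pouring lip, 142 mm wide, 105 mm to -x and 43 mm above the basket's origin; basket axes. The lip slopes outward at 45 degrees from the floor's edge at x = -76 mm, low cheeks beside it. Tilted lip down by about 80 degrees the basket empties over it
- drip_tray: Loose shallow aluminium tray, 260 (x) by 230 (y) mm, walls 4 mm thick and 28 mm high, floor 4 mm thick; origin at the centre of its underside, z up. The basket stands in it at the start, nearly centred. It may get pushed a few cm
- bottle1_c (a point): Centre (37 mm above its base) of a small amber glass bottle, loose, about 0.04 kg, 75 mm tall; body 36 mm diameter up to 52 mm, above it the white cap of 20 mm diameter; z along the bottle, upward. It stands in the basket at the start, among the stoppers, which are lower than its shoulder. One or two are present
- bottle2_c (a point): Centre (37 mm above its base) of a small amber glass bottle, loose, about 0.04 kg, 75 mm tall; body 36 mm diameter up to 52 mm, above it the white cap of 20 mm diameter; z along the bottle, upward. It stands in the basket at the start, among the stoppers, which are lower than its shoulder. One or two are present
- foam_tray: Fixed grey foam tube tray on the robot's left, 155 x 155 mm and 42 mm high, its top flat enough to stand a bottle on; origin at the centre of its underside. The worktop between it and the edge nearest the robot (edge at about x = 0.29) is bare, room for the basket
- stopper_box: Fixed open white storage box for stoppers, 184 x 184 mm, 80 mm deep inside including a 4 mm floor, walls 5 mm; the wall at +y stands 89 mm high; origin at the centre of its underside. A sliding lid covers it
- box_mouth (a point): Centre of the box's mouth (174 x 174 mm, when the lid is open), 80 mm above its underside; axes of the box
- box_lid (a joint): Sliding grey lid of the box, m: 0 fully shut, 0.145 fully open. It slides along the box's -y (to the robot's right) in level grooves and stays where it is left; friction about 1.5 N. Its top face is 85 mm above the worktop. It may start slightly ajar
- lid_grip (a point): Centre of the upright grip fin on the lid (moves with it): 60 mm long along the box's x, 12 mm thick along the box's y, 28 mm high (rises 28 mm over the lid's top face; this point is 99 mm above the worktop); axes of the box
- stopper1_c (a point): Centre of a dark conical rubber stopper, loose, about 30 g, 35 mm high, 35 mm diameter at one end and 29 mm at the other, z along its axis; too large for the slots. Two to four are present, the others absent
- stopper2_c (a point): Centre of a dark conical rubber stopper, loose, about 30 g, 35 mm high, 35 mm diameter at one end and 29 mm at the other, z along its axis; too large for the slots. Two to four are present, the others absent
- stopper3_c (a point): Centre of a dark conical rubber stopper, loose, about 30 g, 35 mm high, 35 mm diameter at one end and 29 mm at the other, z along its axis; too large for the slots. Two to four are present, the others absent
- stopper4_c (a point): Centre of a dark conical rubber stopper, loose, about 30 g, 35 mm high, 35 mm diameter at one end and 29 mm at the other, z along its axis; too large for the slots. Two to four are present, the others absent
- stirbar1_c (a point): Centre of a white magnetic stir bar, loose, about 10 g, 20 mm long (along its x) and 9 mm thick; it lies on a strip of the basket floor and fits through the slots. Three to five are present, the others absent
- stirbar2_c (a point): Centre of a white magnetic stir bar, loose, about 10 g, 20 mm long (along its x) and 9 mm thick; it lies on a strip of the basket floor and fits through the slots. Three to five are present, the others absent
- stirbar3_c (a point): Centre of a white magnetic stir bar, loose, about 10 g, 20 mm long (along its x) and 9 mm thick; it lies on a strip of the basket floor and fits through the slots. Three to five are present, the others absent
- stirbar4_c (a point): Centre of a white magnetic stir bar, loose, about 10 g, 20 mm long (along its x) and 9 mm thick; it lies on a strip of the basket floor and fits through the slots. Three to five are present, the others absent
- stirbar5_c (a point): Centre of a white magnetic stir bar, loose, about 10 g, 20 mm long (along its x) and 9 mm thick; it lies on a strip of the basket floor and fits through the slots. Three to five are present, the others absent

How it is judged (in metres and radians):
On the way, in this order (a step that is already met when the one before it is completed fails the run):
1. every amber bottle stands upright on the foam tray (angle between each of bottle1_c, bottle2_c's own z axis and vertical below 0.12 rad and height (world z) of bottle1_c between 0.07 and 0.09 m and x of bottle1_c in the frame of foam_tray between -0.075 and 0.075 m and y of bottle1_c in the frame of foam_tray between -0.075 and 0.075 m and height (world z) of bottle2_c between 0.07 and 0.09 m and x of bottle2_c in the frame of foam_tray between -0.075 and 0.075 m and y of bottle2_c in the frame of foam_tray between -0.075 and 0.075 m), for 0.2 s.
2. with the basket lifted, every stir bar has dropped through and lies in the drip tray (x of stirbar1_c in the frame of drip_tray between -0.13 and 0.13 m and y of stirbar1_c in the frame of drip_tray between -0.115 and 0.115 m and height (world z) of each of stirbar1_c, stirbar2_c, stirbar3_c, stirbar4_c, stirbar5_c below 0.026 m and x of stirbar2_c in the frame of drip_tray between -0.13 and 0.13 m and y of stirbar2_c in the frame of drip_tray between -0.115 and 0.115 m and x of stirbar3_c in the frame of drip_tray between -0.13 and 0.13 m and y of stirbar3_c in the frame of drip_tray between -0.115 and 0.115 m and x of stirbar4_c in the frame of drip_tray between -0.13 and 0.13 m and y of stirbar4_c in the frame of drip_tray between -0.115 and 0.115 m and x of stirbar5_c in the frame of drip_tray between -0.13 and 0.13 m and y of stirbar5_c in the frame of drip_tray between -0.115 and 0.115 m and height (world z) of basket above 0.02 m), for 0.2 s.
3. all stoppers are in the storage box (x of stopper1_c in the frame of box_mouth between -0.09 and 0.09 m and y of stopper1_c in the frame of box_mouth between -0.09 and 0.09 m and height (world z) of each of stopper1_c, stopper2_c, stopper3_c, stopper4_c below 0.075 m and x of stopper2_c in the frame of box_mouth between -0.09 and 0.09 m and y of stopper2_c in the frame of box_mouth between -0.09 and 0.09 m and x of stopper3_c in the frame of box_mouth between -0.09 and 0.09 m and y of stopper3_c in the frame of box_mouth between -0.09 and 0.09 m and x of stopper4_c in the frame of box_mouth between -0.09 and 0.09 m and y of stopper4_c in the frame of box_mouth between -0.09 and 0.09 m), for 0.2 s.
At the end, for the whole second after the job is handed in: Every bottle upright on the foam tray (7 degrees); every stir bar inside the drip tray, every stopper in the box below its rim; lid shut to within 6 mm; basket upright (3 degrees) on its feet on the bare worktop, its origin over 170 mm from the tray's centre; all at rest (all of step 1 and all of step 3 and x of stirbar1_c in the frame of drip_tray between -0.13 and 0.13 m and y of stirbar1_c in the frame of drip_tray between -0.115 and 0.115 m and height (world z) of each of stirbar1_c, stirbar2_c, stirbar3_c, stirbar4_c, stirbar5_c below 0.026 m and x of stirbar2_c in the frame of drip_tray between -0.13 and 0.13 m and y of stirbar2_c in the frame of drip_tray between -0.115 and 0.115 m and x of stirbar3_c in the frame of drip_tray between -0.13 and 0.13 m and y of stirbar3_c in the frame of drip_tray between -0.115 and 0.115 m and x of stirbar4_c in the frame of drip_tray between -0.13 and 0.13 m and y of stirbar4_c in the frame of drip_tray between -0.115 and 0.115 m and x of stirbar5_c in the frame of drip_tray between -0.13 and 0.13 m and y of stirbar5_c in the frame of drip_tray between -0.115 and 0.115 m and value of joint box_lid below 0.006 m and angle between basket's own z axis and vertical below 0.06 rad and height (world z) of basket between -0.006 and 0.006 m and horizontal distance between basket and drip_tray above 0.17 m and linear speed of each of basket, drip_tray below 0.02 m/s); the robot touches nothing.
It fails at once if the basket is lifted while a glass bottle is still in it (height (world z) of basket above 0.03 m and ((x of bottle1_c in the frame of basket between -0.09 and 0.09 m and y of bottle1_c in the frame of basket between -0.075 and 0.075 m and z of bottle1_c in the frame of basket between 0 and 0.075 m) or (x of bottle2_c in the frame of basket between -0.09 and 0.09 m and y of bottle2_c in the frame of basket between -0.075 and 0.075 m and z of bottle2_c in the frame of basket between 0 and 0.075 m))).
Of bottle1, bottle2 only 1 to 2 are there at a start; the rules pass over those that are not, and their reading is None.
Of stopper1, stopper2, stopper3, stopper4 only 2 to 4 are there at a start; the rules pass over those that are not, and their reading is None.
Of stirbar1, stirbar2, stirbar3, stirbar4, stirbar5 only 3 to 5 are there at a start; the rules pass over those that are not, and their reading is None.
At some moment in a run one of drip_tray may be knocked a few centimetres aside while the robot is not near it.
It also fails if it takes over 200 s, if anything falls off the work surface, if the arm or the gripper's body presses on something with over 40 N, if the wrist force passes 120 N, or if a joint passes its speed limit or range.

## Working session

There is one attempt and no reset: what is moved stays moved. The work goes in short steps, Python scripts to look and compute and a tool call to move; the robot and the scene stay as the last step left them, time stands still between calls to the robot, and variables do not carry over. Pictures are saved under pics/ and viewed, about 12 in all and at most 16, crops included, and the job is handed in when it is done.

Besides the shell and the picture viewer there is one more tool, called after ">>>" in YAML: its name, and indented under it one key for each argument. arm_command: Moves the arm, as the interface text tells. Its arguments: {"type":"object","properties":{"plan":{"type":"array","items":{"type":"array","items":{"type":"array","items":{"type":"number"}}}},"jaw":{"type":"number"},"newtons":{"type":"number"}},"required":["plan"]}

```bash
mkdir -p pics
cat > h.py <<'E'
import numpy as np, cv2
from rig import sensors, get_image
def shot(cam,name=None):
    d=get_image(cam); 
    if name: cv2.imwrite(f'pics/{name}.png',cv2.cvtColor(d['img'],cv2.COLOR_RGB2BGR))
    return d
def ray(d,u,v):
    p=np.array([(u-d['cx'])/d['fx'],-(v-d['cy'])/d['fy'],-1.]); T=np.array(d['T'])
    return T[:3,3],T[:3,:3]@p
def onz(d,u,v,z):
    o,r=ray(d,u,v); return o+r*(z-o[2])/r[2]
def px(d,P):
    T=np.array(d['T']); p=T[:3,:3].T@(np.array(P)-T[:3,3]); return d['cx']-d['fx']*p[0]/p[2], d['cy']+d['fy']*p[1]/p[2]
def st():
    s=sensors.observe(); print(s['time_s'],'pos',np.round(s['position'],4),'F',np.round(s['ft_force'],1),'g',round(s['grip_width'],4)); print(np.round(s['tool_rot'],3)); return s
def rel(target,R=None):
    "shift (25mm units) in tool axes to TCP target, and turn (6 deg units) to R"
    s=sensors.observe(); R0=np.array(s['tool_rot']); a=R0.T@(np.array(target)-s['position'])/.025
    from scipy.spatial.transform import Rotation as Q
    b=np.zeros(3) if R is None else np.degrees(Q.from_matrix(R0.T@R).as_rotvec())/6
    print('rel',np.round(a,2),np.round(b,2))
E
python3 - <<'E'
from h import *
st()
for c in('top','scene'):
    d=shot(c,c+'0'); print(c,d['fx'],d['cx'],d['cy'],np.round(d['T'],3),[k for k in d])
E
```

```text
0.0 pos [0.2355 0.4967 0.2557] F [0.2 0.2 0.2] g 0.0855
[[-0.001  0.428  0.904]
 [-0.001  0.904 -0.428]
 [-1.    -0.001 -0.   ]]
top 484.0300936907302 314.0519101869203 236.64980483896244 [[ 0.019  0.996 -0.091  0.457]
 [-1.     0.017 -0.019 -0.015]
 [-0.017  0.092  0.996  1.23 ]
 [ 0.     0.     0.     1.   ]] ['img', 'fx', 'fy', 'cx', 'cy', 'T']
scene 466.78712672305426 320.35679087162134 243.67437594312466 [[ 0.458  0.497 -0.737 -0.313]
 [-0.889  0.265 -0.373 -0.434]
 [ 0.01   0.826  0.563  0.738]
 [ 0.     0.     0.     1.   ]] ['img', 'fx', 'fy', 'cx', 'cy', 'T']
```

View pics/top0.png

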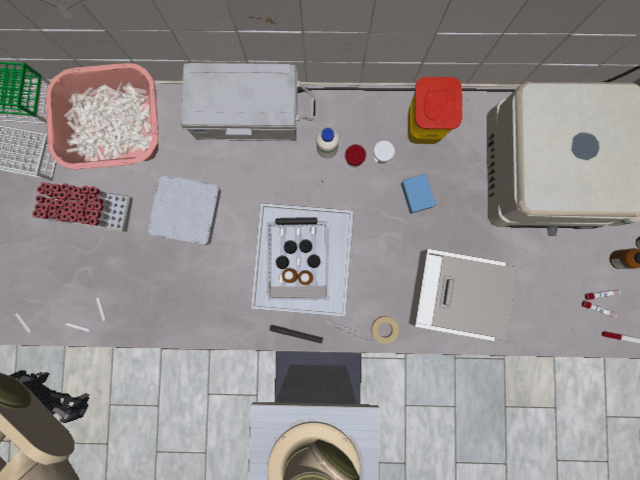

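View pics/scene0.png

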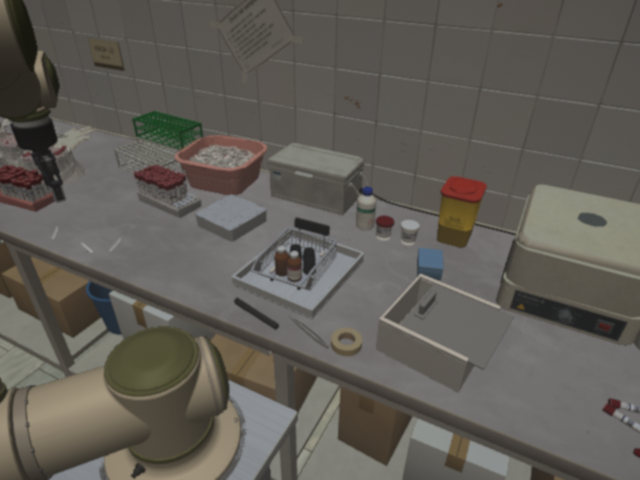

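Run:
```python
import cv2,numpy as np
a=cv2.imread('pics/top0.png'); b=cv2.imread('pics/scene0.png')
A=cv2.resize(a[200:320,245:360],None,fx=5,fy=5,interpolation=3)[:, :]
B=cv2.resize(a[235:350,400:530],None,fx=2.2,fy=2.2,interpolation=3)
C=cv2.resize(b[265:390,365:525],None,fx=1.4,fy=1.4,interpolation=3)
out=np.zeros((600,800,3),np.uint8); A=A[:600,:510];out[:A.shape[0],:A.shape[1]]=A
out[:B.shape[0],512:512+B.shape[1]]=B[:,:288]; out[300:300+C.shape[0],512:512+C.shape[1]]=C[:,:288]
cv2.imwrite('pics/crop0.png',out)
```

```text
(no output)
```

View pics/crop0.png

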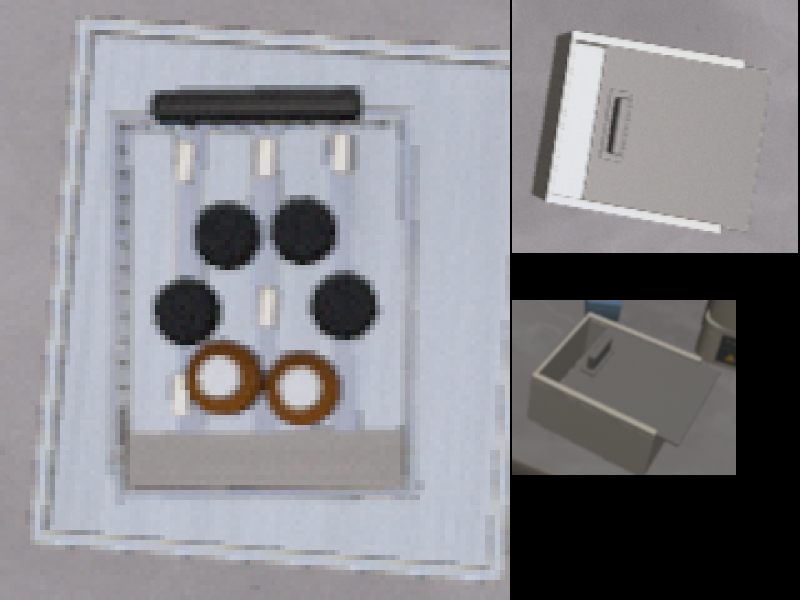

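Run:
```python
from h import *
d=shot('top'); im=d['img']; hsv=cv2.cvtColor(im,cv2.COLOR_RGB2HSV)
def mm(x,y,X,Y): 
    m=np.zeros(im.shape[:2],np.uint8); m[y:Y,x:X]=255; return m
br=cv2.inRange(hsv,(5,120,60),(20,255,255))&mm(270,260,325,300)
# caps: white inside brown region
cap=cv2.inRange(im,(215,205,200),(255,255,255))&cv2.morphologyEx(br,cv2.MORPH_CLOSE,np.ones((9,9)))
for n,m,z in(('brown',br,.072),('cap',cap,.095)):
    k,l,s,c=cv2.connectedComponentsWithStats(m)
    for i in range(1,k):
        if s[i,4]>8: print(n,s[i],np.round(c[i],1),np.round(onz(d,*c[i],z),4))
# handle, stoppers
bk=cv2.inRange(im,(0,0,0),(70,70,70))&mm(268,210,325,272)
k,l,s,c=cv2.connectedComponentsWithStats(bk)
for i in range(1,k):
    if s[i,4]>20:
        z=.103 if s[i,2]>30 else .055
        print('black',s[i],np.round(onz(d,*c[i],z),4),cv2.minAreaRect(np.argwhere(l==i)[:,::-1].astype(np.float32)))
# foam
g=im[210,185]; print('foam col',g,im[210,140])
fm=cv2.inRange(im,(150,160,165),(215,225,235))&mm(140,165,230,255)
fm=cv2.morphologyEx(fm,cv2.MORPH_OPEN,np.ones((5,5)))
k,l,s,c=cv2.connectedComponentsWithStats(fm); i=1+np.argmax(s[1:,4])
r=cv2.minAreaRect(np.argwhere(l==i)[:,::-1].astype(np.float32)); print('foam',r,np.round(onz(d,*c[i],.042),4),[np.round(onz(d,*p,.042)[:2],3) for p in cv2.boxPoints(r)])
# picked corners
for n,u,v,z in [('boxUL',400+62/2.2,235+32/2.2,.089),('boxLL',400+35/2.2,235+200/2.2,.089),('boxUR',400+232/2.2,235+64/2.2,.085),('boxLR',400+208/2.2,235+230/2.2,.085),('lidUL',400+93/2.2,235+46/2.2,.085),('lidLL',400+72/2.2,235+198/2.2,.085),('fin',400+103/2.2,235+126/2.2,.113),
 ('trUL',245+80/5,200+22/5,.028),('trLL',245+35/5,200+540/5,.028),('trLR',245+500/5,200+577/5,.028),('lipL',245+130/5,200+488/5,.047),('lipR',245+403/5,200+488/5,.047)]: print(n,np.round(onz(d,u,v,z),4))
print('trUR',onz(d,352,210,.028))
cv2.imwrite('pics/fin.png',0*im[:2])
fin=cv2.inRange(im,(0,0,0),(110,110,110))&mm(436,270,460,312)
k,l,s,c=cv2.connectedComponentsWithStats(fin); print(s,c)
```

```text
brown [283 269  29  16 166] [297.5 276.5] [0.4675 0.0451 0.072 ]
black [276 218  41   7 232] [0.5972 0.0496 0.103 ] ((296.0, 221.0), (6.0, 40.0), 90.0)
black [284 241  13  13 126] [0.5394 0.0659 0.055 ] ((290.0, 247.0), (12.0, 12.0), 90.0)
black [300 240  12  13 123] [0.5424 0.0286 0.055 ] ((305.5, 246.0), (12.0, 11.0), 90.0)
black [308 255  12  13 122] [0.5061 0.0084 0.055 ] ((313.5, 261.0), (12.0, 11.0), 90.0)
black [276 256  13  13 121] [0.5019 0.0845 0.055 ] ((282.0, 262.0), (11.31370735168457, 11.31370735168457), 45.0)
foam col [174 178 191] [153 150 154]
foam ((182.28846740722656, 209.05767822265625), (60.99211120605469, 61.58045959472656), 11.309932708740234) [0.6292 0.337  0.042 ] [array([0.568, 0.425]), array([0.72 , 0.402]), array([0.692, 0.25 ]), array([0.54 , 0.274])]
boxUL [ 0.5362 -0.2619  0.089 ]
boxLL [ 0.3582 -0.2331  0.089 ]
boxUR [ 0.5055 -0.4433  0.085 ]
boxLR [ 0.3304 -0.4153  0.085 ]
lidUL [ 0.5221 -0.2958  0.085 ]
lidLL [ 0.3608 -0.2728  0.085 ]
fin [ 0.4376 -0.2988  0.113 ]
trUL [0.6468 0.1433 0.028 ]
trLL [0.3883 0.1581 0.028 ]
trLR [ 0.3748 -0.0713  0.028 ]
lipL [0.4153 0.1098 0.047 ]
lipR [ 0.4179 -0.0228  0.047 ]
trUR [ 0.63629258 -0.08536819  0.028     ]
[[     0      0    640    480 307134]
 [   443    279      7     26     66]] [[319.47283922 239.48884526]
 [445.89393939 291.40909091]]
```

Run:
```python
from h import *
d=shot('top'); R=np.array([[0,1,0],[0,0,-1],[-1,0,0.]])
g=d['img'][262:292,278:316].astype(float)
cap=((g[...,2]>190)&(np.hypot(*np.meshgrid(np.arange(38)+278-297,np.arange(30)+262-276.5))<14)).astype(np.uint8)
k,l,s,c=cv2.connectedComponentsWithStats(cap)
for i in range(1,k): print(s[i],c[i]+[278,262],np.round(onz(d,*(c[i]+[278,262]),.095),4))
for u,v in((289,275),(304.8,277)):
    P=onz(d,u,v,.095); print(P); rel([P[0],P[1],.20],R)
print(onz(d,445.9,291.4,.1))
```

```text
[11  1 21 10 92] [298.86956522 266.79347826] [0.4899 0.0413 0.095 ]
[ 7 10  7  7 39] [288.41025641 275.        ] [0.4703 0.0654 0.095 ]
[24 12  6  7 38] [304.5 277. ] [0.4664 0.0276 0.095 ]
[ 8 20 10  4 29] [291.03448276 283.93103448] [0.4496 0.0588 0.095 ]
[22 22  4  2  5] [301.2 284.8] [0.4481 0.035  0.095 ]
[0.47034294 0.06401661 0.095     ]
rel [  2.25 -11.62  15.9 ] [1.077e+01 0.000e+00 1.000e-02]
[0.46637557 0.02692628 0.095     ]
rel [  2.25 -13.03  16.4 ] [1.077e+01 0.000e+00 1.000e-02]
[ 0.43933309 -0.3000025   0.1       ]
```

>>> arm_command:
  plan:
    - [[2.25,-11.62,15.93,10.77,0,0],[2.25,-11.62,15.93,10.77,0,0],[2.25,-11.62,15.93,10.77,0,0],[2.25,-11.62,15.93,10.77,0,0],[2.25,-11.62,15.93,10.77,0,0],[2.25,-11.62,15.93,10.77,0,0],[2.25,-11.62,15.93,10.77,0,0],[2.25,-11.62,15.93,10.77,0,0],[2.25,-11.62,15.93,10.77,0,0],[2.25,-11.62,15.93,10.77,0,0]]
  jaw: 0.5
  newtons: 30

```text
time_s: 1.2
position: [0.4717, 0.0616, 0.1999]
tool_rot: [[0.0, 1.0, -0.001], [-0.0, -0.001, -1.0], [-1.0, 0.0, 0.0]]
ft_force: [1.0, -0.2, 0.7]
grip_width: 0.0426
```

>>> arm_command:
  plan:
    - [[0,0,0,0,0,0],[0,0,0,0,0,0],[0,0,0,0,0,0],[0,0,0,0,0,0]]

```text
time_s: 1.6
position: [0.4705, 0.0649, 0.2003]
tool_rot: [[0.0, 1.0, 0.002], [0.0, 0.002, -1.0], [-1.0, 0.0, -0.0]]
ft_force: [-0.5, -0.2, 0.1]
grip_width: 0.0422
```

Run:
```python
from h import *
s=st(); print(s['q']); R=np.array([[0,1,0],[0,0,-1],[-1,0,0.]])
rel([.4703,.0648,.102],R)
```

```text
1.6 pos [0.4705 0.0649 0.2003] F [-0.5 -0.2  0.1] g 0.0422
[[ 0.     1.     0.002]
 [ 0.     0.002 -1.   ]
 [-1.     0.    -0.   ]]
[-6.47055201e+00  1.74124549e+01  9.12398403e+01  7.64877306e-03
  7.13354601e+01 -6.58365985e+00]
rel [ 3.93 -0.01  0.01] [ 0.02 -0.   -0.  ]
```

>>> arm_command:
  plan:
    - [[0.8,0,0,0,0,0],[1.6,0,0,0,0,0],[2.4,0,0,0,0,0],[3.2,0,0,0,0,0],[3.95,0,0,0,0,0],[3.95,0,0,0,0,0],[3.95,0,0,0,0,0]]

```text
time_s: 2.3
position: [0.471, 0.0645, 0.1019]
tool_rot: [[0.0, 1.0, 0.001], [-0.0, 0.001, -1.0], [-1.0, 0.0, 0.0]]
ft_force: [0.1, -0.1, 0.9]
grip_width: 0.0429
```

>>> arm_command:
  plan:
    - [[0,0,0,0,0,0],[0,0,0,0,0,0],[0,0,0,0,0,0],[0,0,0,0,0,0],[0,0,0,0,0,0],[0,0,0,0,0,0],[0,0,0,0,0,0]]
  jaw: 1
  newtons: 30

```text
time_s: 3.0
position: [0.4715, 0.0639, 0.1022]
tool_rot: [[0.002, 1.0, 0.0], [-0.0, 0.0, -1.0], [-1.0, 0.002, 0.0]]
ft_force: [-0.8, 1.0, 6.9]
grip_width: 0.0191
```

Run:
```python
from h import *
st(); shot('scene','s1'); shot('top','t1')
a=cv2.imread('pics/s1.png')[190:320,200:400]; cv2.imwrite('pics/s1c.png',cv2.resize(a,None,fx=4,fy=4,interpolation=3)[:600,:800])
```

```text
3.0 pos [0.4715 0.0639 0.1022] F [-0.8  1.   6.9] g 0.0191
[[ 0.002  1.     0.   ]
 [-0.     0.    -1.   ]
 [-1.     0.002  0.   ]]
```

View pics/s1c.png

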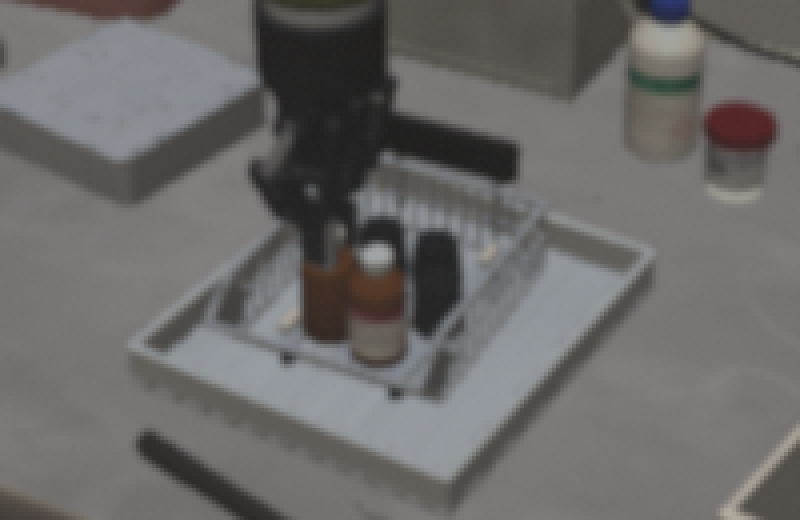

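>>> arm_command:
  plan:
    - [[-0.2,0,0,0,0,0],[-0.7,0,0,0,0,0],[-1.5,0,0,0,0,0],[-2.5,0,0,0,0,0],[-3.6,0,0,0,0,0],[-4.4,0,0,0,0,0],[-4.8,0,0,0,0,0],[-4.8,0,0,0,0,0]]

```text
time_s: 3.9
position: [0.4713, 0.0638, 0.2222]
tool_rot: [[0.002, 1.0, 0.0], [-0.0, 0.0, -1.0], [-1.0, 0.002, 0.0]]
ft_force: [-0.1, -0.4, -1.0]
grip_width: 0.0184
```

>>> arm_command:
  plan:
    - [[0,0.2,-0.5,0,0,0],[0,0.6,-1.5,0,0,0],[0,1.2,-3,0,0,0],[0,1.9,-4.6,0,0,0],[0,2.7,-6.3,0,0,0],[0,3.4,-7.9,0,0,0],[0,4.1,-9.5,0,0,0],[0,4.7,-11,0,0,0],[0,5.2,-12,0,0,0],[0,5.35,-12.3,0,0,0]]

```text
time_s: 4.9
position: [0.6044, 0.3747, 0.2183]
tool_rot: [[-0.003, 1.0, 0.003], [-0.001, 0.003, -1.0], [-1.0, -0.003, 0.001]]
ft_force: [-0.5, 0.4, -0.6]
grip_width: 0.0187
```

Run:
```python
from h import *
s=st(); print(s['q']);rel([.605,.372,.126])
```

```text
4.9 pos [0.6044 0.3747 0.2183] F [-0.5  0.4 -0.6] g 0.0187
[[-0.003  1.     0.003]
 [-0.001  0.003 -1.   ]
 [-1.    -0.003  0.001]]
[2.22765695e+01 4.03046822e+01 4.74121772e+01 2.88689916e-02
 9.24686909e+01 2.21151704e+01]
rel [3.69 0.04 0.1 ] [0. 0. 0.]
```

>>> arm_command:
  plan:
    - [[0.7,0,0,0,0,0],[1.5,0,0,0,0,0],[2.3,0,0,0,0,0],[3,0,0,0,0,0],[3.5,0,0,0,0,0],[3.75,0,0,0,0,0],[3.85,0,0,0,0,0],[3.85,0,0,0,0,0],[3.85,0,0,0,0,0]]

```text
time_s: 5.8
position: [0.605, 0.3715, 0.1259]
tool_rot: [[0.001, 1.0, 0.0], [0.001, 0.0, -1.0], [-1.0, 0.001, -0.001]]
ft_force: [-1.2, -0.0, -0.3]
grip_width: 0.0184
```

Run:
```python
from h import *
s=st(); shot('scene','s2'); 
a=cv2.imread('pics/s2.png')[120:250,160:310]; cv2.imwrite('pics/s2c.png',cv2.resize(a,None,fx=4,fy=4,interpolation=3))
```

```text
5.8 pos [0.605  0.3715 0.1259] F [-1.2 -0.  -0.3] g 0.0184
[[ 0.001  1.     0.   ]
 [ 0.001  0.    -1.   ]
 [-1.     0.001 -0.001]]
```

View pics/s2c.png

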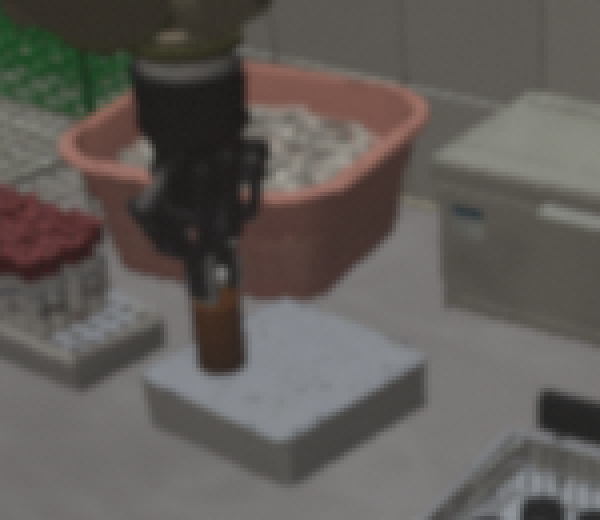

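>>> arm_command:
  plan:
    - [[0.03,0,0,0,0,0],[0.06,0,0,0,0,0],[0.08,0,0,0,0,0],[0.08,0,0,0,0,0],[0.08,0,0,0,0,0]]

```text
time_s: 6.35
position: [0.6049, 0.3716, 0.1245]
tool_rot: [[0.002, 1.0, 0.0], [0.001, 0.0, -1.0], [-1.0, 0.002, -0.001]]
ft_force: [-1.8, -0.6, 6.1]
grip_width: 0.0186
```

>>> arm_command:
  plan:
    - [[0,0,0,0,0,0],[0,0,0,0,0,0],[0,0,0,0,0,0],[0,0,0,0,0,0],[0,0,0,0,0,0]]
  jaw: 0.5

```text
time_s: 6.85
position: [0.6047, 0.3713, 0.1229]
tool_rot: [[-0.0, 1.0, 0.0], [-0.0, 0.0, -1.0], [-1.0, -0.0, 0.0]]
ft_force: [0.2, -1.3, -0.3]
grip_width: 0.0425
```

>>> arm_command:
  plan:
    - [[-0.3,0,0,0,0,0],[-0.8,0,0,0,0,0],[-1.5,0,0,0,0,0],[-2.5,0,0,0,0,0],[-3.5,0,0,0,0,0],[-3.9,0,0,0,0,0],[-3.9,0,0,0,0,0],[-3.9,0,0,0,0,0]]

```text
time_s: 7.65
position: [0.6044, 0.3712, 0.2196]
tool_rot: [[-0.001, 1.0, 0.0], [-0.001, 0.0, -1.0], [-1.0, -0.001, 0.001]]
ft_force: [0.8, -0.1, -0.7]
grip_width: 0.043
```

Run:
```python
from h import *
s=st(); d=shot('top','t2'); g=d['img'][262:292,278:316].astype(float)
cap=(g[...,2]>190).astype(np.uint8)
rel([.4664,.0273,.2222])
a=cv2.imread('pics/t2.png'); A=cv2.resize(a[150:300,130:330],None,fx=4,fy=4,interpolation=3); cv2.imwrite('pics/t2c.png',A)
```

```text
7.65 pos [0.6044 0.3712 0.2196] F [ 0.8 -0.1 -0.7] g 0.043
[[-0.001  1.     0.   ]
 [-0.001  0.    -1.   ]
 [-1.    -0.001  0.001]]
rel [-0.1  -5.52 13.75] [0. 0. 0.]
```

View pics/t2c.png

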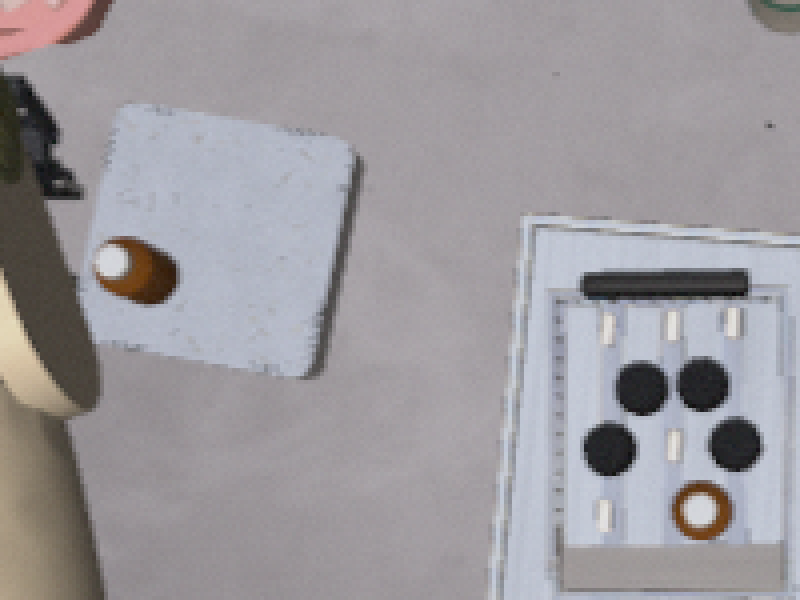

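>>> arm_command:
  plan:
    - [[-0.1,-0.4,1,0,0,0],[-0.1,-1,2.5,0,0,0],[-0.1,-1.7,4.2,0,0,0],[-0.1,-2.4,6,0,0,0],[-0.1,-3.2,7.8,0,0,0],[-0.1,-4,9.6,0,0,0],[-0.1,-4.6,11.4,0,0,0],[-0.1,-5.2,13,0,0,0],[-0.1,-5.52,13.75,0,0,0],[-0.1,-5.52,13.75,0,0,0]]

```text
time_s: 8.7
position: [0.4658, 0.0258, 0.2224]
tool_rot: [[-0.002, 1.0, -0.003], [0.0, -0.003, -1.0], [-1.0, -0.002, -0.0]]
ft_force: [0.0, 0.3, 1.3]
grip_width: 0.0432
```

>>> arm_command:
  plan:
    - [[0.8,0,0,0,0,0],[1.6,0,0,0,0,0],[2.4,0,0,0,0,0],[3.2,0,0,0,0,0],[4,0,0,0,0,0],[4.6,0,0,0,0,0],[4.6,0,0,0,0,0],[4.6,0,0,0,0,0]]

```text
time_s: 9.5
position: [0.4669, 0.0282, 0.108]
tool_rot: [[-0.001, 1.0, 0.001], [0.0, 0.001, -1.0], [-1.0, -0.001, -0.0]]
ft_force: [-0.1, 0.1, -0.3]
grip_width: 0.043
```

Run:
```python
from h import *
s=st(); rel([.4664,.0273,.104])
```

```text
9.5 pos [0.4669 0.0282 0.108 ] F [-0.1  0.1 -0.3] g 0.043
[[-0.001  1.     0.001]
 [ 0.     0.001 -1.   ]
 [-1.    -0.001 -0.   ]]
rel [ 0.16 -0.02  0.04] [0. 0. 0.]
```

>>> arm_command:
  plan:
    - [[0.14,0,0,0,0,0],[0.14,0,0,0,0,0]]

```text
time_s: 9.7
position: [0.4669, 0.0277, 0.1048]
tool_rot: [[0.001, 1.0, 0.0], [-0.0, 0.0, -1.0], [-1.0, 0.001, 0.0]]
ft_force: [0.7, -0.3, 0.7]
grip_width: 0.0426
```

>>> arm_command:
  plan:
    - [[0,0,0,0,0,0],[0,0,0,0,0,0],[0,0,0,0,0,0],[0,0,0,0,0,0],[0,0,0,0,0,0],[0,0,0,0,0,0],[0,0,0,0,0,0]]
  jaw: 1
  newtons: 30

```text
time_s: 10.4
position: [0.4669, 0.0275, 0.1048]
tool_rot: [[0.001, 1.0, 0.0], [-0.0, 0.0, -1.0], [-1.0, 0.001, 0.0]]
ft_force: [-0.5, 0.2, 5.5]
grip_width: 0.0185
```

>>> arm_command:
  plan:
    - [[-0.2,0,0,0,0,0],[-0.7,0,0,0,0,0],[-1.5,0,0,0,0,0],[-2.5,0,0,0,0,0],[-3.6,0,0,0,0,0],[-4.4,0,0,0,0,0],[-4.8,0,0,0,0,0],[-4.8,0,0,0,0,0]]

```text
time_s: 11.2
position: [0.467, 0.0275, 0.2253]
tool_rot: [[0.002, 1.0, 0.0], [-0.0, 0.0, -1.0], [-1.0, 0.002, 0.0]]
ft_force: [-0.3, -0.0, -0.6]
grip_width: 0.0186
```

>>> arm_command:
  plan:
    - [[0,0.2,-0.4,0,0,0],[0,0.6,-1.3,0,0,0],[0,1.2,-2.6,0,0,0],[0,1.9,-4.1,0,0,0],[0,2.7,-5.6,0,0,0],[0,3.4,-7,0,0,0],[0,4.1,-8.5,0,0,0],[0,4.7,-9.8,0,0,0],[0,5.2,-10.7,0,0,0],[0,5.33,-10.96,0,0,0]]

```text
time_s: 12.2
position: [0.6, 0.3044, 0.2219]
tool_rot: [[-0.003, 1.0, 0.003], [-0.001, 0.002, -1.0], [-1.0, -0.003, 0.001]]
ft_force: [0.1, -0.1, -0.8]
grip_width: 0.0186
```

>>> arm_command:
  plan:
    - [[0.7,0,0,0,0,0],[1.5,0,0,0,0,0],[2.3,0,0,0,0,0],[3,0,0,0,0,0],[3.5,0,0,0,0,0],[3.7,0,0,0,0,0],[3.75,0,0,0,0,0],[3.75,0,0,0,0,0],[3.75,0,0,0,0,0]]

```text
time_s: 13.1
position: [0.6003, 0.3017, 0.1317]
tool_rot: [[0.001, 1.0, 0.0], [0.0, 0.0, -1.0], [-1.0, 0.001, -0.0]]
ft_force: [-0.4, -0.0, 0.0]
grip_width: 0.0189
```

Run:
```python
from h import *
s=st(); print(s['q']); rel([.60,.302,.1265])
```

```text
13.1 pos [0.6003 0.3017 0.1317] F [-0.4 -0.   0. ] g 0.0189
[[ 0.001  1.     0.   ]
 [ 0.     0.    -1.   ]
 [-1.     0.001 -0.   ]]
[1.66098494e+01 3.96366390e+01 6.34115146e+01 1.32790721e-03
 7.68683507e+01 1.66025188e+01]
rel [ 0.21 -0.01 -0.01] [0. 0. 0.]
```

>>> arm_command:
  plan:
    - [[0.08,0,0,0,0,0],[0.15,0,0,0,0,0],[0.2,0,0,0,0,0],[0.22,0,0,0,0,0],[0.22,0,0,0,0,0]]

```text
time_s: 13.6
position: [0.6002, 0.3018, 0.127]
tool_rot: [[0.002, 1.0, 0.0], [0.001, 0.0, -1.0], [-1.0, 0.002, -0.001]]
ft_force: [-2.5, -0.7, 9.0]
grip_width: 0.0186
```

>>> arm_command:
  plan:
    - [[0,0,0,0,0,0],[0,0,0,0,0,0],[0,0,0,0,0,0],[0,0,0,0,0,0],[0,0,0,0,0,0]]
  jaw: 0.5

```text
time_s: 14.1
position: [0.6, 0.3016, 0.1251]
tool_rot: [[-0.0, 1.0, 0.0], [-0.0, 0.0, -1.0], [-1.0, -0.0, 0.0]]
ft_force: [-0.7, 0.4, 0.3]
grip_width: 0.0429
```

>>> arm_command:
  plan:
    - [[-0.3,0,0,0,0,0],[-0.8,0,0,0,0,0],[-1.5,0,0,0,0,0],[-2.5,0,0,0,0,0],[-3.5,0,0,0,0,0],[-3.9,0,0,0,0,0],[-3.9,0,0,0,0,0],[-3.9,0,0,0,0,0]]

```text
time_s: 14.9
position: [0.5997, 0.3015, 0.222]
tool_rot: [[-0.001, 1.0, 0.0], [-0.0, 0.0, -1.0], [-1.0, -0.001, 0.0]]
ft_force: [-0.3, -0.1, -0.8]
grip_width: 0.0425
```

Run:
```python
from h import *
s=st(); d=shot('scene','s3'); a=cv2.imread('pics/s3.png')[150:330,160:400]; cv2.imwrite('pics/s3c.png',cv2.resize(a,None,fx=3,fy=3,interpolation=3))
# planar arm fit from logged data (r measured with 0.1174 lateral offset)
D=[([52.294,21.807,74.336,83.858],[.2355,.4967,.2557]),([-6.4706,17.4125,91.2398,71.3355],[.4705,.0649,.2003]),([22.2766,40.3047,47.4122,92.4687],[.6044,.3747,.2183]),([16.60985,39.6366,63.4115,76.8684],[.6003,.3017,.1317]),(np.array(s['q'])[[0,1,2,4]],s['position'])]
for q,p in D: print(np.round(q,2), 'off',np.hypot(*p[:2])*np.sin(np.arctan2(p[1],p[0])-np.radians(q[0])))
A=[];b=[]
for q,p in D:
    q=np.radians(q); r=np.hypot(*p[:2])*np.cos(np.arctan2(p[1],p[0])-q[0])
    A.append([1,0,np.sin(q[1]),np.sin(q[1]+q[2]),np.cos(q[1]+q[2])]);b.append(r)
    A.append([0,1,np.cos(q[1]),np.cos(q[1]+q[2]),-np.sin(q[1]+q[2])]);b.append(p[2])
x,res,rk,sv=np.linalg.lstsq(np.array(A),np.array(b),rcond=None); print(np.round(x,4),res,rk,sv)
R=np.array([[0,1,0],[0,0,-1],[-1,0,0.]])
```

```text
14.9 pos [0.5997 0.3015 0.222 ] F [-0.3 -0.1 -0.8] g 0.0425
[[-0.001  1.     0.   ]
 [-0.     0.    -1.   ]
 [-1.    -0.001  0.   ]]
[52.29 21.81 74.34 83.86] off 0.11746857431818172
[-6.47 17.41 91.24 71.34] off 0.11750880566868482
[22.28 40.3  47.41 92.47] off 0.11761921698182494
[16.61 39.64 63.41 76.87] off 0.11751347490175097
[16.61 35.66 55.82 88.6 ] off 0.1175021603187088
[-4.000e-04 -1.052e-01  5.374e-01  3.505e-01  1.006e-01] [5.44520045e-07] 5 [3.84819632 3.15532872 0.41974037 0.20952485 0.12330086]
```

View pics/s3c.png

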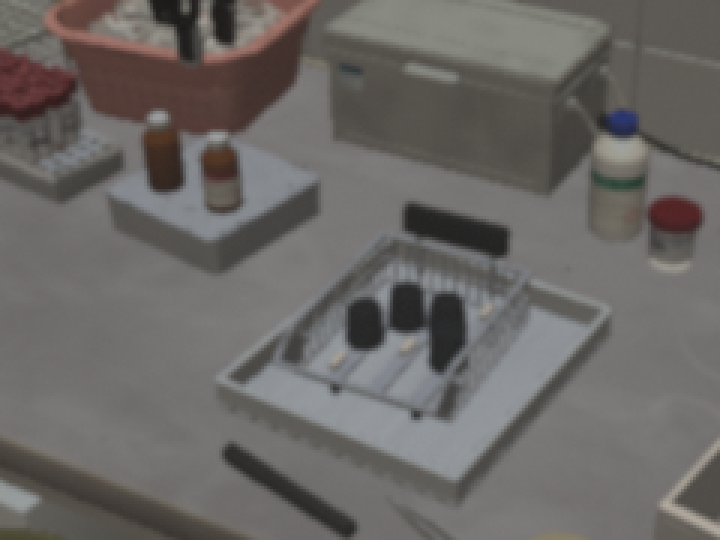

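>>> arm_command:
  plan:
    - [[0,-0.6,2,1.2,0,0],[0,-1,4,2.5,0,0],[0,-1.5,6,3.8,0,0],[0,-2,8,5.1,0,0],[0,-2.5,10,6.4,0,0],[0,-3.1,12,7.7,0,0],[0,-3.6,14,9,0,0],[0,-4.1,15.5,10.3,0,0],[0,-4.3,16,11,0,0],[0,-4.3,16,11,0,0]]

```text
time_s: 15.95
position: [0.4917, -0.1002, 0.2219]
tool_rot: [[-0.002, 0.403, -0.915], [0.001, -0.915, -0.403], [-1.0, -0.001, 0.002]]
ft_force: [0.7, 0.3, -0.5]
grip_width: 0.0427
```

Run:
```python
from h import *
s=st(); a=np.radians(-99.5); y=np.array([np.cos(a),np.sin(a),0]); x=np.array([0,0,-1.]); R=np.c_[x,y,np.cross(x,y)]
rel([.4393,-.300,.2],R)
```

```text
15.95 pos [ 0.4917 -0.1002  0.2219] F [ 0.7  0.3 -0.5] g 0.0427
[[-0.002  0.403 -0.915]
 [ 0.001 -0.915 -0.403]
 [-1.    -0.001  0.002]]
rel [0.87 6.47 5.14] [5.54 0.02 0.01]
```

>>> arm_command:
  plan:
    - [[0,0.8,0.6,0.7,0,0],[0,2,1.6,2,0,0],[0.3,3.4,2.8,3.3,0,0],[0.6,4.8,4,4.6,0,0],[0.8,6,4.9,5.5,0,0],[0.87,6.47,5.14,5.54,0,0],[0.87,6.47,5.14,5.54,0,0],[0.87,6.47,5.14,5.54,0,0]]

```text
time_s: 16.75
position: [0.4416, -0.2969, 0.2009]
tool_rot: [[-0.0, -0.157, -0.988], [0.001, -0.988, 0.157], [-1.0, -0.001, 0.0]]
ft_force: [-0.4, -0.4, 0.7]
grip_width: 0.0427
```

>>> arm_command:
  plan:
    - [[0.8,0,0,0,0,0],[1.6,0,0,0,0,0],[2.4,0,0,0,0,0],[3,0,0,0,0,0],[3.3,0,0,0,0,0],[3.3,0,0,0,0,0],[3.3,0,0,0,0,0]]

```text
time_s: 17.45
position: [0.4415, -0.298, 0.1193]
tool_rot: [[0.001, -0.159, -0.987], [-0.001, -0.987, 0.159], [-1.0, 0.001, -0.001]]
ft_force: [0.9, -0.1, 0.6]
grip_width: 0.0427
```

>>> arm_command:
  plan:
    - [[0,0,0,0,0,0],[0,0,0,0,0,0],[0,0,0,0,0,0],[0,0,0,0,0,0],[0,0,0,0,0,0],[0,0,0,0,0,0],[0,0,0,0,0,0]]
  jaw: 1
  newtons: 30

```text
time_s: 18.15
position: [0.4413, -0.2989, 0.1195]
tool_rot: [[0.001, -0.16, -0.987], [-0.002, -0.987, 0.16], [-1.0, 0.001, -0.002]]
ft_force: [-1.0, -0.1, 6.9]
grip_width: 0.0109
```

Run:
```python
from h import *
s=st(); print(s['q'])
```

```text
18.15 pos [ 0.4413 -0.2989  0.1195] F [-1.  -0.1  6.9] g 0.0109
[[ 0.001 -0.16  -0.987]
 [-0.002 -0.987  0.16 ]
 [-1.     0.001 -0.002]]
[-4.68473514e+01  2.82175359e+01  8.88616061e+01 -1.97980669e-03
  6.27998016e+01  5.23841019e+01]
```

>>> arm_command:
  plan:
    - [[0,0.4,0,0,0,0],[0,0.9,0,0,0,0],[0,1.5,0,0,0,0],[0,2.1,0,0,0,0],[0,2.7,0,0,0,0],[0,3.3,0,0,0,0],[0,3.8,0,0,0,0],[0,4.1,0,0,0,0],[0,4.3,0,0,0,0],[0,4.3,0,0,0,0]]

```text
time_s: 19.15
position: [0.4242, -0.4057, 0.1195]
tool_rot: [[0.002, -0.161, -0.987], [-0.002, -0.987, 0.161], [-1.0, 0.002, -0.002]]
ft_force: [1.3, -1.0, 4.2]
grip_width: 0.0111
```

>>> arm_command:
  plan:
    - [[0,0.1,0,0,0,0],[0,0.2,0,0,0,0],[0,0.3,0,0,0,0],[0,0.3,0,0,0,0]]

```text
time_s: 19.55
position: [0.423, -0.4125, 0.1195]
tool_rot: [[0.002, -0.16, -0.987], [-0.002, -0.987, 0.16], [-1.0, 0.001, -0.002]]
ft_force: [2.1, -0.4, 5.6]
grip_width: 0.011
```

>>> arm_command:
  plan:
    - [[0,0.06,0,0,0,0],[0,0.12,0,0,0,0],[0,0.12,0,0,0,0]]

```text
time_s: 19.85
position: [0.4226, -0.4152, 0.1195]
tool_rot: [[0.002, -0.16, -0.987], [-0.001, -0.987, 0.16], [-1.0, 0.001, -0.002]]
ft_force: [2.2, 0.2, 6.0]
grip_width: 0.0113
```

>>> arm_command:
  plan:
    - [[0,0.06,0,0,0,0],[0,0.12,0,0,0,0],[0,0.12,0,0,0,0]]

```text
time_s: 20.15
position: [0.4226, -0.4154, 0.1194]
tool_rot: [[0.002, -0.16, -0.987], [0.004, -0.987, 0.16], [-1.0, -0.005, -0.001]]
ft_force: [4.2, 13.2, 11.8]
grip_width: 0.0116
```

Run:
```python
from h import *
s=st(); d=shot('top','t3'); a=cv2.imread('pics/t3.png')[230:360,390:550]; cv2.imwrite('pics/t3c.png',cv2.resize(a,None,fx=4,fy=4,interpolation=3))
```

```text
20.15 pos [ 0.4226 -0.4154  0.1194] F [ 4.2 13.2 11.8] g 0.0116
[[ 0.002 -0.16  -0.987]
 [ 0.004 -0.987  0.16 ]
 [-1.    -0.005 -0.001]]
```

View pics/t3c.png

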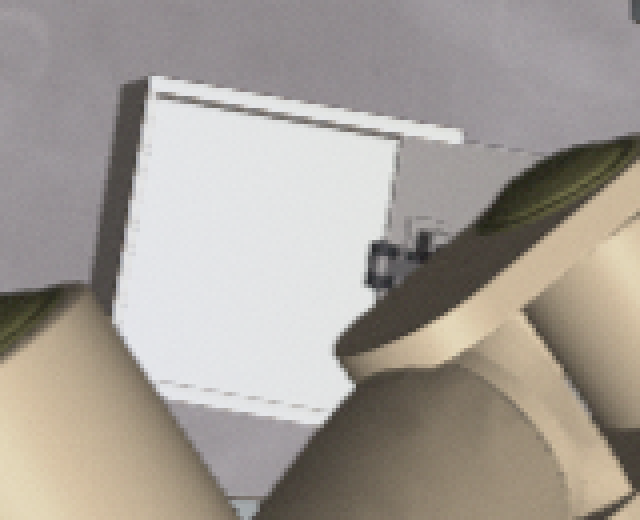

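>>> arm_command:
  plan:
    - [[0,-0.06,0,0,0,0],[0,-0.06,0,0,0,0],[0,-0.06,0,0,0,0],[0,-0.06,0,0,0,0],[0,-0.06,0,0,0,0],[0,-0.06,0,0,0,0]]
  jaw: 0.5

```text
time_s: 20.8
position: [0.4217, -0.4165, 0.1185]
tool_rot: [[-0.0, -0.161, -0.987], [0.0, -0.987, 0.161], [-1.0, -0.0, 0.0]]
ft_force: [0.5, -0.1, 0.1]
grip_width: 0.0427
```

>>> arm_command:
  plan:
    - [[-0.5,0,0,0,0,0],[-1.5,0,0,0,0,0],[-3,0,0,0,0,0],[-4.5,-1,0,0,0,0],[-6,-2,0,0,0,0],[-7.3,-3,0,0,0,0],[-7.3,-3.1,0,0,0,0],[-7.3,-3.1,0,0,0,0],[-7.3,-3.1,0,0,0,0]]

```text
time_s: 21.7
position: [0.4339, -0.3401, 0.3003]
tool_rot: [[-0.001, -0.161, -0.987], [0.001, -0.987, 0.161], [-1.0, -0.001, 0.001]]
ft_force: [-0.6, 1.2, 0.1]
grip_width: 0.0425
```

>>> arm_command:
  plan:
    - [[0,0,0,0,0,1],[0,0,0,0,0,2],[0,0,0,0,0,3],[0,0,0,0,0,4],[0,0,0,0,0,5],[0,0,0,0,0,5],[0,0,0,0,0,5]]

```text
time_s: 22.4
position: [0.4342, -0.3401, 0.3003]
tool_rot: [[-0.081, -0.139, -0.987], [-0.491, -0.857, 0.161], [-0.868, 0.497, 0.002]]
ft_force: [0.9, 0.5, 0.6]
grip_width: 0.0423
```

Run:
```python
from h import *
s=st(); print(np.round(s['q'],2).tolist())
```

```text
22.4 pos [ 0.4342 -0.3401  0.3003] F [0.9 0.5 0.6] g 0.0423
[[-0.081 -0.139 -0.987]
 [-0.491 -0.857  0.161]
 [-0.868  0.497  0.002]]
[-39.93, 16.85, 79.67, -27.19, 69.54, 65.79]
```

```bash
cat > kin.py <<'E'
import numpy as np
from scipy.spatial.transform import Rotation as Q
from scipy.optimize import least_squares
def r(ax,a): return Q.from_euler(ax,a,degrees=True).as_matrix()
L6,D1=0.3,0.195
def fk(q,s4=1,s6=1,L6=None,D1=None):
    L6=L6 if L6 is not None else globals()['L6']; D1=D1 if D1 is not None else globals()['D1']
    A=r('z',q[0]); B=A@r('y',q[1]+q[2])
    w=A@(np.array([0,.1175,D1])+r('y',q[1])@[0,0,.5374]) + B@[.1006,0,.3505]
    E=B@r('z',s4*q[3])@r('y',q[4])@r('z',s6*q[5])
    # tool x = E z ; tool y, z from E at start
    return w+L6*E[:,2],E
E
python3 - <<'E'
from kin import *
q0=[52.294,21.807,74.336,0,83.858,-12.336]
R0=np.array([[-.001,.428,.904],[-.001,.904,-.428],[-1,-.001,0]])
q=[-39.93,16.85,79.67,-27.19,69.54,65.79];R=np.array([[-.081,-.139,-.987],[-.491,-.857,.161],[-.868,.497,.002]]);p=[.4342,-.3401,.3003]
for s4 in(1,-1):
  for s6 in(1,-1):
    _,E0=fk(q0,s4,s6); M=E0.T@R0; _,E=fk(q,s4,s6); print(s4,s6,np.round(np.abs(E@M-R).max(),3)); print(np.round(M,2).tolist()) if s4==s6==1 else 0
    w,_=fk(q,s4,s6,0,0); d=np.array(p)-w; print(np.round(d,4),'toolx',np.round(E[:,2],3), 'L6 est',d[:2]/E[:2,2], 'D1 for L6', [ (L,-.1052+L) for L in ()])
E
```

```text
1 1 0.002
[[0.0, -1.0, -0.0], [0.0, 0.0, -1.0], [1.0, 0.0, -0.0]]
[-0.0189 -0.114  -0.0743] toolx [-0.081 -0.49  -0.868] L6 est [0.23378488 0.23250728] D1 for L6 []
1 -1 1.835
[-0.0189 -0.114  -0.0743] toolx [-0.081 -0.49  -0.868] L6 est [0.23378488 0.23250728] D1 for L6 []
-1 1 0.829
[-0.0189 -0.114  -0.0743] toolx [ 0.469  0.166 -0.868] L6 est [-0.04043596 -0.68646458] D1 for L6 []
-1 -1 1.631
[-0.0189 -0.114  -0.0743] toolx [ 0.469  0.166 -0.868] L6 est [-0.04043596 -0.68646458] D1 for L6 []
```

```bash
sed -i 's/^L6,D1=.*/L6,D1=.2327,.1275/' kin.py
cat >> kin.py <<'E'
M=np.array([[0,-1,0],[0,0,-1],[1,0,0.]])
lo=np.array([-178.18,-50.72,12.68,-81.47,9.98,-165.26]);hi=np.array([178.18,133.34,142.11,261.47,163.14,165.26])
def ik(p,R,q0):
    f=lambda q:(lambda P,E:np.r_[(P-p)*10,Q.from_matrix(R.T@E@M).as_rotvec()])(*fk(q))
    s=least_squares(f,np.clip(q0,lo+.6,hi-.6),bounds=(lo+.5,hi-.5)); return s.x,np.abs(s.fun).max()
def Rt(psi,tilt):
    a=np.radians(psi); y=np.array([np.cos(a),np.sin(a),0]); x=np.array([0,0,-1.]); return np.c_[x,y,np.cross(x,y)]@r('z',tilt)
def tcp_for_lip(lip,psi,tilt,off=(.184,0.006,.042)):
    "TCP so that the middle of the lip end is at lip"
    R=Rt(psi,tilt) # basket axes: x=tool y, z=-tool x, y=-tool z ; grasp 6 mm ahead = handle centre
    by=-R[:,2];bx=R[:,1];bz=-R[:,0]
    return np.array(lip)+.184*bx+.042*bz+.006*bz, R
E
python3 - <<'E'
from kin import *
lip=np.array([.432,-.353,.115])
for psi in(-99.5,-80,-60,-45,-30,-10,80.5):
    q=np.array([-40,17,80,0,70,140-0 if 0 else 60.]); out=[]
    for t in(0,20,40,60,70,80,90,100):
        p,R=tcp_for_lip(lip,psi,t); q,e=ik(p,R,q); out.append((t,np.round(q).astype(int).tolist(),round(e,3)))
    print(psi); [print('  ',o) for o in out]
E
```

```text
-99.5
   (0, [-63, 38, 62, 0, 81, 36], np.float64(0.0))
   (20, [-57, 29, 71, -15, 66, 47], np.float64(0.0))
   (40, [-48, 23, 80, -37, 56, 67], np.float64(0.0))
   (60, [-38, 21, 89, -67, 56, 95], np.float64(0.0))
   (70, [-32, 22, 93, -80, 62, 109], np.float64(0.0))
   (80, [-27, 24, 93, -81, 70, 112], np.float64(0.116))
   (90, [-23, 26, 92, -81, 78, 116], np.float64(0.234))
   (100, [-19, 30, 91, -81, 87, 121], np.float64(0.333))
-80
   (0, [-59, 42, 54, 0, 85, 21], np.float64(0.0))
   (20, [-55, 31, 67, -9, 64, 28], np.float64(0.0))
   (40, [-49, 22, 82, -28, 44, 45], np.float64(0.0))
   (60, [-42, 17, 96, -70, 35, 87], np.float64(0.0))
   (70, [-38, 16, 100, -81, 39, 100], np.float64(0.086))
   (80, [-33, 15, 101, -81, 46, 103], np.float64(0.242))
   (90, [-28, 16, 101, -81, 55, 107], np.float64(0.389))
   (100, [-22, 20, 101, -81, 67, 115], np.float64(0.507))
-60
   (0, [-54, 45, 48, 0, 88, 6], np.float64(0.0))
   (20, [-52, 32, 65, -3, 63, 8], np.float64(0.0))
   (40, [-51, 21, 83, -10, 37, 15], np.float64(0.0))
   (60, [-48, 13, 101, -59, 12, 64], np.float64(0.0))
   (70, [-
[... 1282 characters left out ...]
49, -96], np.float64(0.0))
   (70, [-71, 14, 107, 86, 55, -114], np.float64(0.0))
   (80, [-77, 15, 115, 97, 66, -129], np.float64(0.0))
   (90, [-83, 19, 122, 103, 79, -142], np.float64(0.0))
   (100, [-88, 27, 127, 105, 94, -155], np.float64(0.0))
80.5
   (0, [-43, 15, 121, 71, 18, 165], np.float64(0.704))
   (20, [-59, 14, 111, 57, 59, 165], np.float64(0.718))
   (40, [-65, 21, 94, 49, 89, 165], np.float64(0.833))
   (60, [-48, 48, 44, -8, 159, 165], np.float64(0.862))
   (70, [-51, 50, 41, -8, 163, 165], np.float64(0.848))
   (80, [-54, 51, 39, -5, 163, 165], np.float64(0.812))
   (90, [-57, 52, 38, -1, 163, 165], np.float64(0.785))
   (100, [-59, 54, 36, 2, 163, 165], np.float64(0.766))
```

Run:
```python
from kin import *
for z in(.115,.2):
  for psi in(-36,-40,-90,-110,-120,-130,-150):
    lip=np.array([.44,-.345,z]); q=np.array([-40,17,80,0,70,60.]); out=[]
    for t in(0,20,30,40,50,60,65,70,75,80,85,90):
        p,R=tcp_for_lip(lip,psi,t); q,e=ik(p,R,q); 
        if t>30: out.append((t,np.round(q[3:]).astype(int).tolist(),round(e,2)))
    print(z,psi,out)
```

```text
0.115 -36 [(40, [16, 38, -25], np.float64(0.0)), (50, [31, 26, -40], np.float64(0.0)), (60, [69, 18, -78], np.float64(0.0)), (65, [95, 19, -104], np.float64(0.0)), (70, [116, 23, -126], np.float64(0.0)), (75, [130, 31, -140], np.float64(0.0)), (80, [138, 39, -150], np.float64(0.0)), (85, [143, 49, -156], np.float64(0.0)), (90, [146, 61, -162], np.float64(0.0))]
0.115 -40 [(40, [12, 37, -18], np.float64(0.0)), (50, [24, 24, -30], np.float64(0.0)), (60, [64, 14, -70], np.float64(0.0)), (65, [100, 14, -107], np.float64(0.0)), (70, [126, 19, -134], np.float64(0.0)), (75, [140, 27, -148], np.float64(0.0)), (80, [148, 36, -157], np.float64(0.0)), (85, [152, 47, -162], np.float64(0.0)), (90, [153, 58, -165], np.float64(0.01))]
0.115 -90 [(40, [-34, 51, 58], np.float64(0.0)), (50, [-50, 47, 74], np.float64(0.0)), (60, [-68, 47, 92], np.float64(0.0)), (65, [-77, 49, 101], np.float64(0.0)), (70, [-81, 53, 106], np.float64(0.03)), (75, [-81, 57, 107], np.float64(0.1)), (80, [-81, 61, 109], np.float64(0.17)), (85, [-81, 65, 111], np.float64(0.24)), (90, [-81, 70, 113], np.float64(0.3))]
0.115 -1
[... 3271 characters left out ...]
 np.float64(0.0)), (50, [-50, 90, 90], np.float64(0.0)), (60, [-60, 93, 95], np.float64(0.0)), (65, [-64, 95, 97], np.float64(0.0)), (70, [-69, 98, 99], np.float64(0.0)), (75, [-73, 100, 101], np.float64(0.0)), (80, [-77, 102, 102], np.float64(0.0)), (85, [-81, 104, 103], np.float64(0.01)), (90, [-81, 107, 104], np.float64(0.09))]
0.2 -150 [(40, [-39, 100, 99], np.float64(0.0)), (50, [-49, 106, 101], np.float64(0.0)), (60, [-58, 111, 102], np.float64(0.0)), (65, [-63, 114, 101], np.float64(0.0)), (70, [-67, 116, 101], np.float64(0.0)), (75, [-72, 118, 100], np.float64(0.0)), (80, [-77, 120, 99], np.float64(0.0)), (85, [-81, 122, 98], np.float64(0.01)), (90, [-81, 123, 98], np.float64(0.09))]
```

Run:
```python
from h import *; from kin import Rt
d=shot('top'); im=d['img']
bk=np.zeros(im.shape[:2],np.uint8); bk[205:235,262:340]=cv2.inRange(im,(0,0,0),(70,70,70))[205:235,262:340]
ys,xs=np.nonzero(bk); c=xs.mean(),ys.mean(); P=onz(d,*c,.103); vx,vy,_,_=cv2.fitLine(np.c_[xs,ys].astype(np.float32),cv2.DIST_L2,0,.01,.01).ravel()
a=onz(d,c[0]-20*vx,c[1]-20*vy,.103);b=onz(d,c[0]+20*vx,c[1]+20*vy,.103); print(len(xs),P,xs.min(),xs.max(),ys.min(),ys.max(),'basket y dir angle',np.degrees(np.arctan2(*(a-b)[[1,0]])))
rel([P[0],P[1],.22],Rt(0,0))
```

```text
231 [0.59714949 0.04958296 0.103     ] 276 316 218 224 basket y dir angle 92.61194314259744
rel [ -5.39 -15.87  -3.92] [-16.13   4.3   -3.65]
```

>>> arm_command:
  plan:
    - [[-0.3,-1,-0.3,-1,0.3,-0.3],[-0.8,-2.4,-0.6,-2.4,0.6,-0.6],[-1.3,-4,-1,-4,1.1,-0.9],[-1.9,-5.6,-1.4,-5.6,1.5,-1.3],[-2.5,-7.2,-1.8,-7.2,1.9,-1.7],[-3,-8.8,-2.2,-8.8,2.4,-2],[-3.5,-10.4,-2.6,-10.4,2.8,-2.4],[-4.1,-12,-3,-12,3.2,-2.7],[-4.4,-13,-3.2,-13,3.5,-3],[-4.4,-13,-3.2,-13,3.5,-3]]

```text
time_s: 23.45
position: [0.5681, -0.0186, 0.233]
tool_rot: [[0.057, 0.947, -0.315], [-0.089, -0.309, -0.947], [-0.994, 0.082, 0.067]]
ft_force: [-0.8, -0.4, 0.6]
grip_width: 0.0429
```

Run:
```python
from h import *; from kin import Rt
st(); rel([.5975,.0496,.2],Rt(2,0))
```

```text
23.45 pos [ 0.5681 -0.0186  0.233 ] F [-0.8 -0.4  0.6] g 0.0429
[[ 0.057  0.947 -0.315]
 [-0.089 -0.309 -0.947]
 [-0.994  0.082  0.067]]
rel [ 1.13  0.16 -3.04] [-3.37  0.77 -0.66]
```

>>> arm_command:
  plan:
    - [[0.3,0,-0.8,-1,0.2,-0.2],[0.7,0.1,-2,-2.3,0.5,-0.45],[1.1,0.15,-3,-3.3,0.75,-0.65],[1.13,0.16,-3.04,-3.37,0.77,-0.66],[1.13,0.16,-3.04,-3.37,0.77,-0.66],[1.13,0.16,-3.04,-3.37,0.77,-0.66]]

```text
time_s: 24.05
position: [0.5973, 0.0461, 0.2014]
tool_rot: [[0.003, 1.0, 0.024], [-0.005, 0.024, -1.0], [-1.0, 0.003, 0.005]]
ft_force: [-0.1, -0.7, 1.0]
grip_width: 0.0423
```

Run:
```python
from h import *; from kin import Rt
st(); rel([.5975,.0496,.099],Rt(2,0))
```

```text
24.05 pos [0.5973 0.0461 0.2014] F [-0.1 -0.7  1. ] g 0.0423
[[ 0.003  1.     0.024]
 [-0.005  0.024 -1.   ]
 [-1.     0.003  0.005]]
rel [ 4.09 -0.   -0.16] [-0.1   0.04 -0.03]
```

>>> arm_command:
  plan:
    - [[0.8,0,-0.05,0,0,0],[1.6,0,-0.05,0,0,0],[2.4,0,-0.05,0,0,0],[3.2,0,-0.05,0,0,0],[3.8,0,-0.05,0,0,0],[4,0,-0.05,0,0,0],[4,0,-0.05,0,0,0],[4,0,-0.05,0,0,0]]

```text
time_s: 24.85
position: [0.5978, 0.0476, 0.1019]
tool_rot: [[0.004, 1.0, 0.026], [-0.005, 0.026, -1.0], [-1.0, 0.004, 0.005]]
ft_force: [0.2, -0.3, 0.5]
grip_width: 0.0424
```

Run:
```python
from h import *; from kin import Rt
st(); rel([.5975,.0496,.099],Rt(2,0))
d=shot('scene','s4'); a=cv2.imread('pics/s4.png')[180:320,220:400]; cv2.imwrite('pics/s4c.png',cv2.resize(a,None,fx=4,fy=4,interpolation=3))
```

```text
24.85 pos [0.5978 0.0476 0.1019] F [ 0.2 -0.3  0.5] g 0.0424
[[ 0.004  1.     0.026]
 [-0.005  0.026 -1.   ]
 [-1.     0.004  0.005]]
rel [ 0.11 -0.01 -0.08] [-0.09  0.05 -0.04]
```

View pics/s4c.png

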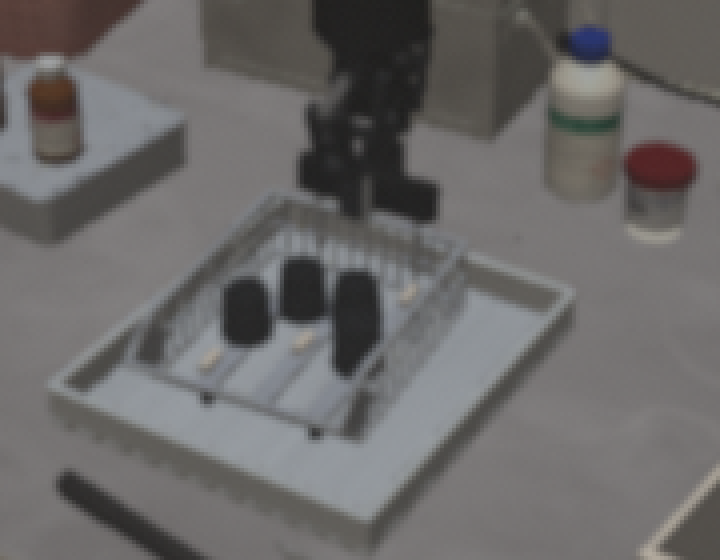

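>>> arm_command:
  plan:
    - [[0.1,0,-0.04,0,0.05,-0.04],[0.1,0,-0.04,0,0.05,-0.04],[0.1,0,-0.04,0,0.05,-0.04]]

```text
time_s: 25.2
position: [0.5974, 0.049, 0.0984]
tool_rot: [[-0.002, 1.0, 0.027], [0.001, 0.027, -1.0], [-1.0, -0.002, -0.001]]
ft_force: [0.3, 0.6, -0.4]
grip_width: 0.0423
```

>>> arm_command:
  plan:
    - [[0,0,0,0,0,0],[0,0,0,0,0,0],[0,0,0,0,0,0],[0,0,0,0,0,0],[0,0,0,0,0,0],[0,0,0,0,0,0],[0,0,0,0,0,0],[0,0,0,0,0,0]]
  jaw: 1
  newtons: 110

```text
time_s: 26.0
position: [0.5975, 0.0489, 0.0986]
tool_rot: [[-0.001, 1.0, 0.027], [0.001, 0.027, -1.0], [-1.0, -0.001, -0.001]]
ft_force: [1.0, 0.6, 4.8]
grip_width: 0.0124
```

>>> arm_command:
  plan:
    - [[-0.1,0,0,0,0,0],[-0.3,0,0,0,0,0],[-0.6,0,0,0,0,0],[-0.9,0,0,0,0,0],[-1.2,0,0,0,0,0],[-1.5,0,0,0,0,0],[-1.8,-0.1,0.2,0,0,0],[-1.9,-0.3,0.4,0,0,0],[-1.9,-0.3,0.45,0,0,0],[-1.9,-0.3,0.45,0,0,0]]

```text
time_s: 27.0
position: [0.59, 0.0371, 0.1456]
tool_rot: [[-0.002, 1.0, 0.026], [0.001, 0.026, -1.0], [-1.0, -0.002, -0.001]]
ft_force: [0.1, 0.9, -5.2]
grip_width: 0.0125
```

Run:
```python
from h import *
st(); d=shot('scene','s5'); a=cv2.imread('pics/s5.png')[170:320,220:400]; 
shot('top','t5'); b=cv2.imread('pics/t5.png')[190:320,240:360]
A=cv2.resize(a,None,fx=2.2,fy=2.2,interpolation=3);B=cv2.resize(b,(396,429),interpolation=3);o=np.zeros((429,800,3),np.uint8);o[:A.shape[0],:396]=A;o[:,400:796]=B;cv2.imwrite('pics/s5c.png',o)
```

```text
27.0 pos [0.59   0.0371 0.1456] F [ 0.1  0.9 -5.2] g 0.0125
[[-0.002  1.     0.026]
 [ 0.001  0.026 -1.   ]
 [-1.    -0.002 -0.001]]
```

View pics/s5c.png

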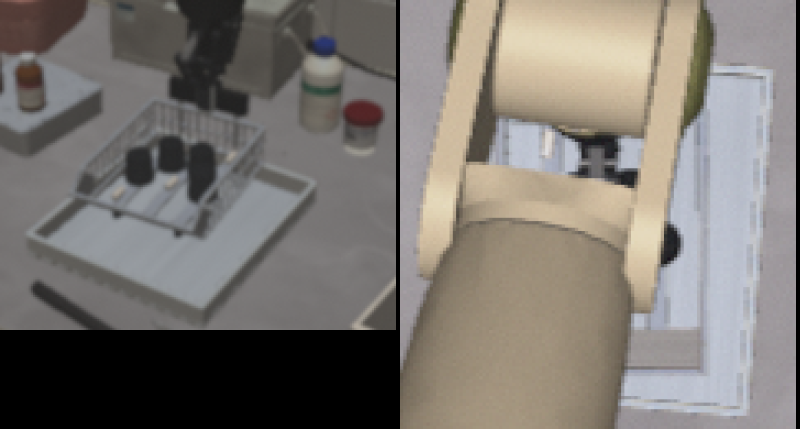

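>>> arm_command:
  plan:
    - [[0,0,0.5,0,0,0],[0,0,-0.5,0,0,0],[0,0,0.5,0,0,0],[0,0,-0.5,0,0,0],[0,0,0.5,0,0,0],[0,0,-0.5,0,0,0],[0,0,0.5,0,0,0],[0,0,-0.5,0,0,0],[0,0,0,0,0,0],[0,0,0,0,0,0]]

```text
time_s: 28.1
position: [0.5904, 0.0362, 0.1456]
tool_rot: [[-0.002, 1.0, 0.026], [-0.0, 0.026, -1.0], [-1.0, -0.002, 0.0]]
ft_force: [0.9, 0.1, -4.4]
grip_width: 0.0123
```

```bash
cat > w.py <<'E'
from h import *; import sys
st(); d=shot('scene',sys.argv[1]); a=cv2.imread(f'pics/{sys.argv[1]}.png')[170:320,220:400]
cv2.imwrite(f'pics/{sys.argv[1]}c.png',cv2.resize(a,None,fx=4,fy=4,interpolation=3)[:600])
# bright, slightly warm stir bars
im=d['img'].astype(int); m=((im[...,0]>195)&(im[...,0]>=im[...,2]-2)).astype(np.uint8); m[:195]=0; m[300:]=0; m[:,:220]=0; m[:,390:]=0
k,l,s,c=cv2.connectedComponentsWithStats(m)
for i in range(1,k): print('bar?',np.round(c[i],1),s[i,4],'on tray',np.round(onz(d,*c[i],.009),3),'in basket',np.round(onz(d,*c[i],.067),3))
E
python3 w.py s6
```

```text
28.1 pos [0.5904 0.0362 0.1456] F [ 0.9  0.1 -4.4] g 0.0123
[[-0.002  1.     0.026]
 [-0.     0.026 -1.   ]
 [-1.    -0.002  0.   ]]
```

View pics/s6c.png

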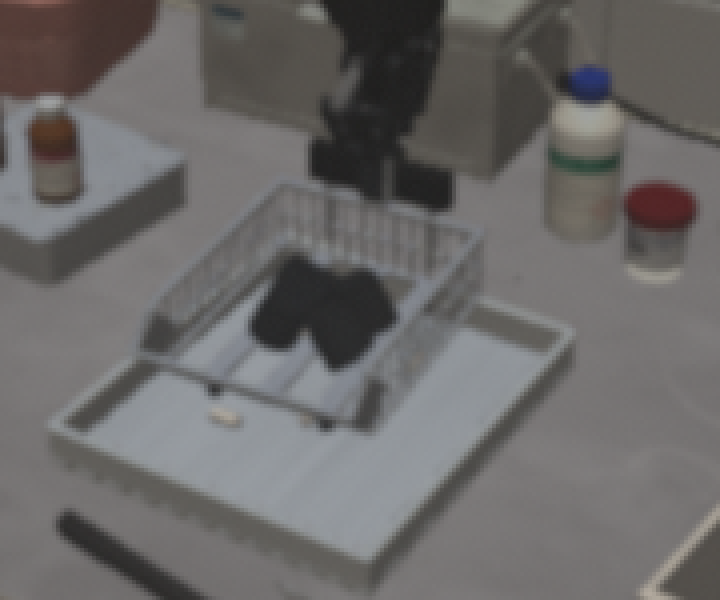

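>>> arm_command:
  plan:
    - [[0,0,0.7,0,0,0],[0,0,-0.7,0,0,0],[0,0,0.7,0,0,0],[0,0,-0.7,0,0,0],[0,0,0.7,0,0,0],[0,0,-0.7,0,0,0],[0,0,0.7,0,0,0],[0,0,-0.7,0,0,0],[0,0,0,0,0,0],[0,0,0,0,0,0]]

```text
time_s: 29.15
position: [0.5904, 0.0358, 0.1457]
tool_rot: [[-0.002, 1.0, 0.026], [-0.0, 0.026, -1.0], [-1.0, -0.002, 0.0]]
ft_force: [-0.4, 0.3, -5.3]
grip_width: 0.0126
```

>>> arm_command:
  plan:
    - [[0,0.3,0.6,0,0,0],[0,-0.3,-0.6,0,0,0],[0,0.3,0.6,0,0,0],[0,-0.3,-0.6,0,0,0],[0,0,0.7,0,0,0],[0,0,-0.7,0,0,0],[0,0,0.7,0,0,0],[0,0,-0.7,0,0,0],[0,0,0,0,0,0],[0,0,0,0,0,0]]

```text
time_s: 30.15
position: [0.5908, 0.0357, 0.1457]
tool_rot: [[-0.002, 1.0, 0.026], [-0.0, 0.026, -1.0], [-1.0, -0.002, 0.0]]
ft_force: [-0.3, 0.6, -4.6]
grip_width: 0.0122
```

```bash
python3 w.py s7
```

```text
30.15 pos [0.5908 0.0357 0.1457] F [-0.3  0.6 -4.6] g 0.0122
[[-0.002  1.     0.026]
 [-0.     0.026 -1.   ]
 [-1.    -0.002  0.   ]]
```

View pics/s7c.png

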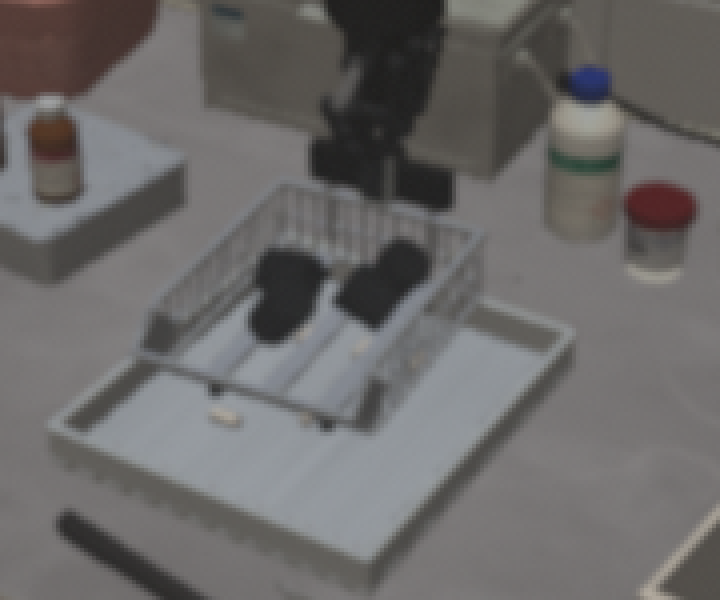

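```bash
cat > b.py <<'E'
from h import *
def bars(d):
    im=d['img'].astype(int); m=((im[...,0]>130)&(im[...,0]-im[...,2]>8)).astype(np.uint8); m[:215]=0; m[290:]=0; m[:,:240]=0; m[:,365:]=0
    k,l,s,c=cv2.connectedComponentsWithStats(m)
    for i in range(1,k): print('bar?',np.round(c[i],1),s[i,4],'on tray',np.round(onz(d,*c[i],.009),3),'in basket',np.round(onz(d,*c[i],.067),3))
bars(shot('scene'))
E
python3 b.py
```

```text
bar? [275.8 273.8] 13 on tray [0.467 0.086 0.009] in basket [0.405 0.044 0.067]
```

>>> arm_command:
  plan:
    - [[0,0,0.7,0,0,0],[0,0,-0.7,0,0,0],[0,0,0.7,0,0,0],[0,0,-0.7,0,0,0],[0,0,0.7,0,0,0],[0,0,-0.7,0,0,0],[0,0,0.7,0,0,0],[0,0,-0.7,0,0,0],[0,0,0,0,0,0],[0,0,0,0,0,0]]

```text
time_s: 31.25
position: [0.5905, 0.0359, 0.1458]
tool_rot: [[-0.002, 1.0, 0.026], [-0.0, 0.026, -1.0], [-1.0, -0.002, 0.0]]
ft_force: [-0.4, -0.4, -4.9]
grip_width: 0.0122
```

```bash
python3 b.py
```

```text
bar? [275.8 273.8] 13 on tray [0.467 0.086 0.009] in basket [0.405 0.044 0.067]
```

```bash
cat > path.py <<'E'
from h import *; from kin import *
from scipy.spatial.transform import Slerp
def plan(wp,n,ease=True):
    "wp: list of (p,R) incl. start; n rows; prints calls with rows relative to each call's start; checks IK"
    ts=np.linspace(0,1,len(wp)); P=np.array([w[0] for w in wp]); S=Slerp(ts,Q.from_matrix([w[1] for w in wp]))
    u=np.arange(1,n+1)/n; u=3*u**2-2*u**3 if ease else u
    pose=[(P[0],np.array(wp[0][1]))]+[(np.array([np.interp(a,ts,P[:,i]) for i in range(3)]),S(a).as_matrix()) for a in u]
    q=np.array(sensors.observe()['q']); 
    for k in range(0,n,10):
        p0,R0=pose[k]; rows=[]
        for p,R in pose[k+1:k+11]:
            rows.append([round(float(x),2)+0 for x in np.r_[R0.T@(p-p0)/.025,np.degrees(Q.from_matrix(R0.T@R).as_rotvec())/6]])
            q2,e=ik(p,R,q); 
            if e>.004 or np.abs(q2-q).max()>13: print('  warn',np.round(q2),round(e,3),np.abs(q2-q).max())
            q=q2
        print(rows,'q end',np.round(q).tolist())
E
python3 - <<'E'
from path import *
s=sensors.observe(); p0=np.array(s['position'])
p1=p0+[0,0,.14]
p2,R2=tcp_for_lip([.426,-.357,.222],-120,0); print(p2)
plan([(p0,Rt(1.5,0)),(p1,Rt(1.5,0))],10)
plan([(p1,Rt(1.5,0)),(np.array([.48,-.22,.285]),Rt(-59,0)),(p2,R2)],30)
E
```

```text
[ 0.334      -0.51634867  0.27      ]
[[-0.16, 0.0, 0.0, 0.0, 0.0, 0.0], [-0.58, 0.0, 0.0, 0.0, 0.0, 0.0], [-1.21, 0.0, 0.0, 0.0, 0.0, 0.0], [-1.97, 0.0, 0.0, 0.0, 0.0, 0.0], [-2.8, 0.0, 0.0, 0.0, 0.0, 0.0], [-3.63, 0.0, 0.0, 0.0, 0.0, 0.0], [-4.39, 0.0, 0.0, 0.0, 0.0, 0.0], [-5.02, 0.0, 0.0, 0.0, 0.0, 0.0], [-5.44, 0.0, 0.0, 0.0, 0.0, 0.0], [-5.6, 0.0, 0.0, 0.0, 0.0, 0.0]] q end [-8.0, 25.0, 64.0, 0.0, 91.0, -9.0]
  warn [-8. 25. 64.  0. 91. -9.] 0.0 19.27547297389546
[[0.0, -0.03, 0.07, 0.07, 0.0, 0.0], [0.0, -0.12, 0.26, 0.26, 0.0, 0.0], [0.0, -0.26, 0.57, 0.56, 0.0, 0.0], [0.0, -0.46, 0.99, 0.98, 0.0, 0.0], [0.0, -0.69, 1.5, 1.49, 0.0, 0.0], [0.01, -0.97, 2.11, 2.1, 0.0, 0.0], [0.01, -1.29, 2.8, 2.78, 0.0, 0.0], [0.01, -1.64, 3.56, 3.54, 0.0, 0.0], [0.01, -2.02, 4.38, 4.36, 0.0, 0.0], [0.02, -2.43, 5.26, 5.23, 0.0, 0.0]] q end [-23.0, 20.0, 72.0, -0.0, 88.0, 7.0]
[[0.0, 0.12, 1.01, 0.92, 0.0, 0.0], [0.01, 0.24, 2.06, 1.87, 0.0, 0.0], [0.01, 0.36, 3.14, 2.85, 0.0, 0.0], [0.01, 0.49, 4.23, 3.85, 0.0, 0.0], [0.02, 0.62, 5.34, 4.85, 0.0, 0.0], [0.07, 0.7, 6.66, 5.87, 0.0, 0.0], [0.13, 0.78, 7.96, 6.88, 0.0, 0.0], [0.19, 0.87, 9.25, 7.86, 0.0, 0.0], [0.25, 0.94, 10.49, 8.83, 0.0, 0.0], [0.3, 1.02, 11.69, 9.75, 0.0, 0.0]] q end [-54.0, 21.0, 72.0, 0.0, 87.0, 34.0]
[[0.05, 1.01, 0.53, 0.88, 0.0, 0.0], [0.1, 1.96, 1.04, 1.7, 0.0, 0.0], [0.15, 2.84, 1.5, 2.47, 0.0, 0.0], [0.19, 3.63, 1.92, 3.16, 0.0, 0.0], [0.22, 4.33, 2.29, 3.77, 0.0, 0.0], [0.25, 4.92, 2.6, 4.28, 0.0, 0.0], [0.28, 5.4, 2.86, 4.7, 0.0, 0.0], [0.3, 5.76, 3.04, 5.01, 0.0, 0.0], [0.31, 5.98, 3.16, 5.21, 0.0, 0.0], [0.31, 6.06, 3.2, 5.27, 0.0, 0.0]] q end [-68.0, 28.0, 62.0, 0.0, 90.0, 52.0]
```

>>> arm_command:
  plan:
    - [[-0.16,0,0,0,0,0],[-0.58,0,0,0,0,0],[-1.2,0,0,0,0,0],[-2,0,0,0,0,0],[-2.8,0,0,0,0,0],[-3.6,0,0,0,0,0],[-4.4,0,0,0,0,0],[-5,0,0,0,0,0],[-5.45,0,0,0,0,0],[-5.6,0,0,0,0,0]]

```text
time_s: 32.3
position: [0.5906, 0.0375, 0.2875]
tool_rot: [[0.0, 1.0, 0.027], [0.0, 0.027, -1.0], [-1.0, 0.0, -0.0]]
ft_force: [0.3, -0.6, -3.8]
grip_width: 0.0126
```

Run:
```python
from h import *
st(); shot('scene','s8'); a=cv2.imread('pics/s8.png')[130:320,230:390]; a=cv2.convertScaleAbs(cv2.resize(a,None,fx=3.15,fy=3.15,interpolation=3),alpha=1.5)
shot('top','t8'); b=cv2.imread('pics/t8.png')[200:320,245:360]; B=cv2.resize(b,(290,302),interpolation=3)
o=np.zeros((600,800,3),np.uint8); o[:a.shape[0],:a.shape[1]]=a[:600]; o[:302,508:798]=B; cv2.imwrite('pics/s8c.png',o)
```

```text
32.3 pos [0.5906 0.0375 0.2875] F [ 0.3 -0.6 -3.8] g 0.0126
[[ 0.     1.     0.027]
 [ 0.     0.027 -1.   ]
 [-1.     0.    -0.   ]]
```

View pics/s8c.png

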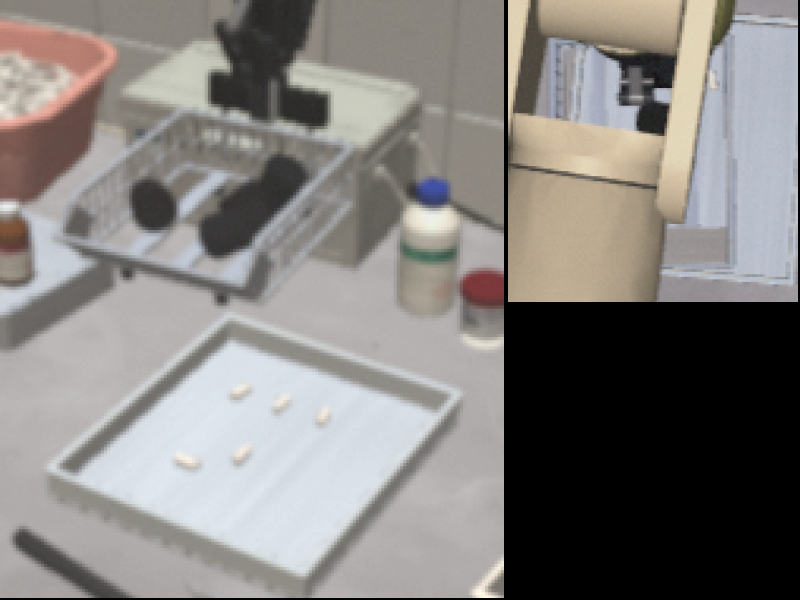

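All five stir bars lie in the tray (crop ≈ (240,391), (282,402), (323,414), (187,461), (242,455)); the stoppers are still in the basket. Carrying to the box.

>>> arm_command:
  plan:
    - [[0,-0.03,0.07,0.07,0,0],[0,-0.12,0.26,0.26,0,0],[0,-0.26,0.57,0.56,0,0],[0,-0.46,1,1,0,0],[0,-0.7,1.5,1.5,0,0],[0,-0.97,2.1,2.1,0,0],[0,-1.29,2.8,2.78,0,0],[0,-1.64,3.56,3.54,0,0],[0,-2.02,4.38,4.36,0,0],[0,-2.43,5.26,5.23,0,0]]

```text
time_s: 33.4
position: [0.5323, -0.0972, 0.2859]
tool_rot: [[-0.002, 0.864, -0.503], [0.0, -0.503, -0.864], [-1.0, -0.002, 0.001]]
ft_force: [-0.2, -0.7, -4.7]
grip_width: 0.0122
```

>>> arm_command:
  plan:
    - [[0,0.12,1,0.92,0,0],[0,0.24,2.06,1.87,0,0],[0,0.36,3.14,2.85,0,0],[0,0.49,4.23,3.85,0,0],[0,0.62,5.34,4.85,0,0],[0,0.7,6.66,5.87,0,0],[0,0.78,7.96,6.88,0,0],[0,0.87,9.25,7.86,0,0],[0,0.94,10.5,8.83,0,0],[0,1.02,11.7,9.75,0,0]]

```text
time_s: 34.4
position: [0.4079, -0.3637, 0.2859]
tool_rot: [[-0.002, 0.021, -1.0], [0.0, -1.0, -0.021], [-1.0, -0.0, 0.002]]
ft_force: [0.6, 0.6, -4.5]
grip_width: 0.0124
```

>>> arm_command:
  plan:
    - [[0.05,1,0.53,0.88,0,0],[0.1,1.96,1.04,1.7,0,0],[0.15,2.84,1.5,2.47,0,0],[0.19,3.63,1.92,3.16,0,0],[0.22,4.33,2.29,3.77,0,0],[0.25,4.92,2.6,4.28,0,0],[0.28,5.4,2.86,4.7,0,0],[0.3,5.76,3.04,5,0,0],[0.31,5.98,3.16,5.2,0,0],[0.31,6.06,3.2,5.27,0,0]]

```text
time_s: 35.4
position: [0.3337, -0.5161, 0.2781]
tool_rot: [[-0.002, -0.501, -0.866], [0.001, -0.866, 0.501], [-1.0, 0.0, 0.002]]
ft_force: [0.4, 0.8, -4.4]
grip_width: 0.0122
```

Run:
```python
from path import *
s=st(); p0=np.array(s['position']);R0=np.array(s['tool_rot'])
L=lambda t,z:tcp_for_lip([.426,-.357,z],-120,t)
plan([(p0,R0)]+[L(t,z) for t,z in((10,.2),(20,.18),(30,.165),(40,.15),(50,.14))],20)
plan([L(t,z) for t,z in((50,.14),(60,.125),(70,.118),(79,.115))],20,False)
```

```text
35.4 pos [ 0.3337 -0.5161  0.2781] F [ 0.4  0.8 -4.4] g 0.0122
[[-0.002 -0.501 -0.866]
 [ 0.001 -0.866  0.501]
 [-1.     0.     0.002]]
[[0.0, -0.02, 0.0, 0.0, 0.0, 0.06], [-0.01, -0.06, 0.0, 0.0, 0.0, 0.23], [-0.01, -0.13, 0.0, 0.0, 0.01, 0.51], [-0.02, -0.23, -0.01, 0.0, 0.01, 0.87], [-0.04, -0.34, -0.01, -0.01, 0.02, 1.3], [-0.07, -0.49, -0.01, -0.01, 0.02, 1.8], [-0.19, -0.71, -0.01, -0.01, 0.02, 2.34], [-0.31, -0.94, -0.01, -0.01, 0.02, 2.93], [-0.45, -1.2, -0.01, -0.01, 0.02, 3.54], [-0.61, -1.52, -0.01, 0.0, 0.02, 4.16]] q end [-57.0, 23.0, 70.0, -23.0, 76.0, 67.0]
[[-0.28, -0.22, 0.0, 0.0, 0.0, 0.62], [-0.53, -0.49, 0.0, 0.0, 0.0, 1.23], [-0.76, -0.77, 0.0, 0.0, 0.0, 1.82], [-0.98, -1.04, 0.0, 0.0, 0.0, 2.37], [-1.19, -1.3, 0.0, 0.0, 0.0, 2.86], [-1.38, -1.54, 0.0, 0.0, 0.0, 3.3], [-1.54, -1.74, 0.0, 0.0, 0.0, 3.66], [-1.66, -1.89, 0.0, 0.0, 0.0, 3.93], [-1.73, -1.99, 0.0, 0.0, 0.0, 4.11], [-1.76, -2.02, 0.0, 0.0, 0.0, 4.17]] q end [-42.0, 23.0, 78.0, -51.0, 74.0, 90.0]
  warn [-41.  23.  78. -53.  74.  92.] 0.0 52.758141872722085
[[-0.13, -0.14, 0.0, 0.0, 0.0, 0.25], [-0.26, -0.27, 0.0, 0.0, 0.0, 0.5], [-0.39, -0.41, 0.0, 0.0, 0.0, 0.75], [-0.52, -0.54, 0.0, 0.0, 0.0, 1.0], [-0.65, -0.68, 0.0, 0.0, 0.0, 1.25], [-0.78, -0.81, 0.0, 0.0, 0.0, 1.5], [-0.91, -0.95, 0.0, 0.0, 0.0, 1.75], [-1.06, -1.08, 0.0, 0.0, 0.0, 2.0], [-1.2, -1.21, 0.0, 0.0, 0.0, 2.25], [-1.35, -1.34, 0.0, 0.0, 0.0, 2.5]] q end [-34.0, 26.0, 82.0, -67.0, 79.0, 105.0]
[[-0.17, -0.09, 0.0, 0.0, 0.0, 0.25], [-0.35, -0.18, 0.0, 0.0, 0.0, 0.5], [-0.52, -0.26, 0.0, 0.0, 0.0, 0.75], [-0.69, -0.35, 0.0, 0.0, 0.0, 0.98], [-0.84, -0.44, 0.0, 0.0, 0.0, 1.21], [-1.0, -0.53, 0.0, 0.0, 0.0, 1.43], [-1.15, -0.62, 0.0, 0.0, 0.0, 1.66], [-1.31, -0.71, 0.0, 0.0, 0.0, 1.88], [-1.47, -0.8, 0.0, 0.0, 0.0, 2.11], [-1.62, -0.89, 0.0, 0.0, 0.0, 2.33]] q end [-27.0, 31.0, 84.0, -79.0, 88.0, 115.0]
```

>>> arm_command:
  plan:
    - [[0,-0.02,0,0,0,0.06],[0,-0.06,0,0,0,0.23],[0,-0.13,0,0,0,0.5],[-0.02,-0.23,0,0,0,0.87],[-0.04,-0.34,0,0,0,1.3],[-0.07,-0.5,0,0,0,1.8],[-0.19,-0.7,0,0,0,2.34],[-0.31,-0.94,0,0,0,2.93],[-0.45,-1.2,0,0,0,3.54],[-0.61,-1.52,0,0,0,4.16]]

```text
time_s: 36.4
position: [0.3536, -0.4818, 0.2938]
tool_rot: [[-0.213, -0.451, -0.867], [-0.368, -0.785, 0.499], [-0.905, 0.425, 0.001]]
ft_force: [1.3, -0.5, -5.1]
grip_width: 0.0121
```

>>> arm_command:
  plan:
    - [[-0.28,-0.22,0,0,0,0.62],[-0.53,-0.49,0,0,0,1.23],[-0.76,-0.77,0,0,0,1.82],[-0.98,-1.04,0,0,0,2.37],[-1.2,-1.3,0,0,0,2.86],[-1.38,-1.54,0,0,0,3.3],[-1.54,-1.74,0,0,0,3.66],[-1.66,-1.9,0,0,0,3.93],[-1.73,-2,0,0,0,4.1],[-1.76,-2.02,0,0,0,4.17]]

```text
time_s: 37.4
position: [0.3858, -0.4263, 0.3118]
tool_rot: [[-0.383, -0.319, -0.867], [-0.663, -0.558, 0.498], [-0.643, 0.766, 0.002]]
ft_force: [0.6, 0.1, -4.7]
grip_width: 0.0121
```

>>> arm_command:
  plan:
    - [[-0.13,-0.14,0,0,0,0.25],[-0.26,-0.27,0,0,0,0.5],[-0.39,-0.4,0,0,0,0.75],[-0.52,-0.54,0,0,0,1],[-0.65,-0.68,0,0,0,1.25],[-0.78,-0.8,0,0,0,1.5],[-0.91,-0.95,0,0,0,1.75],[-1.06,-1.08,0,0,0,2],[-1.2,-1.2,0,0,0,2.25],[-1.35,-1.34,0,0,0,2.5]]

```text
time_s: 38.4
position: [0.4092, -0.3858, 0.3081]
tool_rot: [[-0.454, -0.209, -0.866], [-0.786, -0.365, 0.5], [-0.421, 0.907, 0.002]]
ft_force: [-0.0, 0.6, -4.6]
grip_width: 0.0121
```

>>> arm_command:
  plan:
    - [[-0.17,-0.09,0,0,0,0.25],[-0.35,-0.18,0,0,0,0.5],[-0.52,-0.26,0,0,0,0.75],[-0.69,-0.35,0,0,0,0.98],[-0.84,-0.44,0,0,0,1.2],[-1,-0.53,0,0,0,1.43],[-1.15,-0.62,0,0,0,1.66],[-1.3,-0.7,0,0,0,1.88],[-1.45,-0.8,0,0,0,2.1],[-1.6,-0.89,0,0,0,2.3]]

```text
time_s: 39.4
position: [0.432, -0.3462, 0.3046]
tool_rot: [[-0.491, -0.094, -0.866], [-0.85, -0.168, 0.5], [-0.192, 0.981, 0.002]]
ft_force: [0.0, 0.0, -3.8]
grip_width: 0.0122
```

Run:
```python
from h import *
s=st(); print(np.round(s['q'],1)); shot('scene','s9'); a=cv2.imread('pics/s9.png')[170:420,300:540]; a=cv2.convertScaleAbs(cv2.resize(a,(500,521),interpolation=3),alpha=1.4)
shot('top','t9'); b=cv2.imread('pics/t9.png')[225:355,400:530]; B=cv2.resize(b,(296,296),interpolation=3)
o=np.zeros((530,800,3),np.uint8); o[:521,:500]=a; o[:296,504:800]=B; cv2.imwrite('pics/s9c.png',o)
```

```text
39.4 pos [ 0.432  -0.3462  0.3046] F [ 0.   0.  -3.8] g 0.0122
[[-0.491 -0.094 -0.866]
 [-0.85  -0.168  0.5  ]
 [-0.192  0.981  0.002]]
[-27.2  31.2  83.5 -78.8  87.9 114.7]
```

View pics/s9c.png

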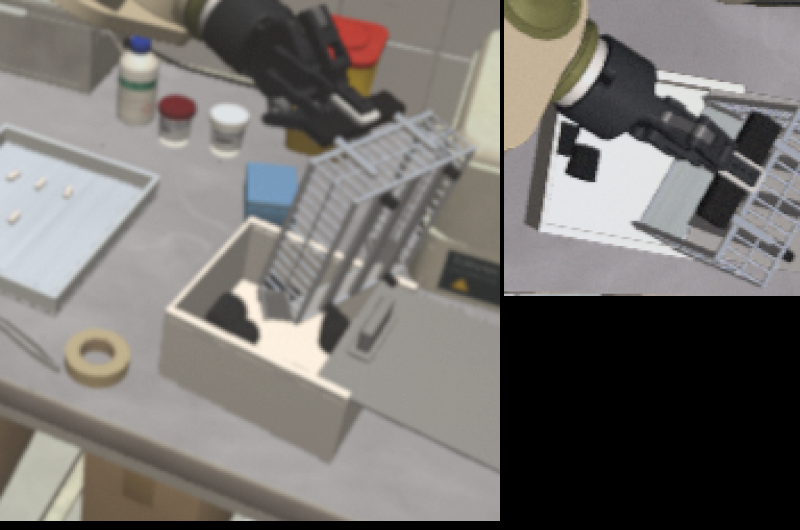

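>>> arm_command:
  plan:
    - [[0,0,0.2,0,0,0],[0,0,-0.2,0,0,0],[0,0,0.2,0,0,0],[0,0,-0.2,0,0,0],[0,0,0.2,0,0,0],[0,0,-0.2,0,0,0],[0,0,0,0,0,0],[0,0,0,0,0,0]]

```text
time_s: 40.3
position: [0.4314, -0.3463, 0.3047]
tool_rot: [[-0.491, -0.095, -0.866], [-0.849, -0.169, 0.5], [-0.194, 0.981, 0.002]]
ft_force: [0.5, -0.1, -3.8]
grip_width: 0.0121
```

Run:
```python
from path import *
s=st(); p0=np.array(s['position']);R0=np.array(s['tool_rot'])
print('meanFz',np.mean([ (get_image('scene') and sensors.observe()['ft_force'][2]) for _ in range(4)]))
L=lambda t,z:tcp_for_lip([.426,-.357,z],-120,t)
print('back');plan([(p0,R0)]+[L(t,z) for t,z in((60,.14),(40,.165),(20,.2),(0,.222))],20)
p2,R2=L(0,.222)
d=shot('top','t10'); b=cv2.imread('pics/t10.png')
```

```text
40.3 pos [ 0.4314 -0.3463  0.3047] F [ 0.5 -0.1 -3.8] g 0.0121
[[-0.491 -0.095 -0.866]
 [-0.849 -0.169  0.5  ]
 [-0.194  0.981  0.002]]
meanFz -3.7805229748963285
back
[[0.07, 0.04, 0.0, 0.0, 0.0, -0.09], [0.26, 0.14, 0.0, 0.0, 0.0, -0.35], [0.56, 0.3, -0.01, 0.0, 0.0, -0.76], [0.96, 0.51, -0.01, 0.01, 0.0, -1.3], [1.44, 0.76, -0.02, 0.01, 0.0, -1.96], [1.99, 1.05, -0.02, 0.02, 0.01, -2.71], [2.6, 1.26, -0.02, 0.02, 0.01, -3.56], [3.27, 1.35, -0.02, 0.02, 0.01, -4.49], [3.96, 1.45, -0.02, 0.02, 0.01, -5.47], [4.67, 1.55, -0.02, 0.02, 0.01, -6.47]] q end [-48.0, 21.0, 73.0, -39.0, 75.0, 79.0]
[[0.47, 0.33, 0.0, 0.0, 0.0, -1.0], [0.92, 0.66, 0.0, 0.0, 0.0, -1.97], [1.36, 0.97, 0.0, 0.0, 0.0, -2.91], [1.82, 1.09, 0.0, 0.0, 0.0, -3.79], [2.26, 1.06, 0.0, 0.0, 0.0, -4.58], [2.65, 1.03, 0.0, 0.0, 0.0, -5.28], [2.98, 1.01, 0.0, 0.0, 0.0, -5.86], [3.22, 0.99, 0.0, 0.0, 0.0, -6.29], [3.38, 0.98, 0.0, 0.0, 0.0, -6.57], [3.43, 0.98, 0.0, 0.0, 0.0, -6.67]] q end [-68.0, 28.0, 62.0, 0.0, 90.0, 52.0]
```

>>> arm_command:
  plan:
    - [[0.07,0.04,0,0,0,-0.09],[0.26,0.14,0,0,0,-0.35],[0.56,0.3,0,0,0,-0.76],[0.96,0.5,0,0,0,-1.3],[1.44,0.76,0,0,0,-1.96],[2,1.05,0,0,0,-2.7],[2.6,1.26,0,0,0,-3.56],[3.27,1.35,0,0,0,-4.5],[3.96,1.45,0,0,0,-5.47],[4.67,1.55,0,0,0,-6.47]]

```text
time_s: 41.55
position: [0.3702, -0.4528, 0.3209]
tool_rot: [[-0.32, -0.383, -0.867], [-0.554, -0.666, 0.499], [-0.769, 0.64, 0.001]]
ft_force: [0.3, -0.1, -4.8]
grip_width: 0.0119
```

>>> arm_command:
  plan:
    - [[0.47,0.33,0,0,0,-1],[0.92,0.66,0,0,0,-2],[1.36,0.97,0,0,0,-2.9],[1.82,1.09,0,0,0,-3.8],[2.26,1.06,0,0,0,-4.58],[2.65,1.03,0,0,0,-5.28],[2.98,1,0,0,0,-5.86],[3.22,0.99,0,0,0,-6.3],[3.38,0.98,0,0,0,-6.57],[3.43,0.98,0,0,0,-6.67]]

```text
time_s: 42.55
position: [0.3331, -0.5168, 0.27]
tool_rot: [[-0.002, -0.5, -0.866], [0.002, -0.866, 0.5], [-1.0, -0.001, 0.002]]
ft_force: [-0.4, 0.2, -4.0]
grip_width: 0.0125
```

Run:
```python
from path import *
s=st(); p0=np.array(s['position']);R0=np.array(s['tool_rot'])
plan([(p0,R0),(np.array([.48,-.22,.285]),Rt(-70,0)),(np.array([.53,.05,.28]),Rt(-30,0)),(np.array([.489,.30,.22]),Rt(0,0))],30)
```

```text
42.55 pos [ 0.3331 -0.5168  0.27  ] F [-0.4  0.2 -4. ] g 0.0125
[[-0.002 -0.5   -0.866]
 [ 0.002 -0.866  0.5  ]
 [-1.    -0.001  0.002]]
[[-0.01, -0.13, 0.01, -0.08, 0.0, 0.0], [-0.02, -0.51, 0.03, -0.32, 0.0, 0.0], [-0.05, -1.11, 0.07, -0.7, 0.0, 0.0], [-0.09, -1.93, 0.12, -1.22, 0.0, 0.0], [-0.13, -2.94, 0.19, -1.85, 0.0, 0.0], [-0.18, -4.12, 0.27, -2.6, 0.01, 0.0], [-0.24, -5.47, 0.35, -3.45, 0.01, 0.01], [-0.31, -6.96, 0.45, -4.39, 0.01, 0.01], [-0.38, -8.57, 0.55, -5.4, 0.01, 0.01], [-0.46, -10.28, 0.66, -6.48, 0.01, 0.01]] q end [-45.0, 19.0, 75.0, -0.0, 87.0, 36.0]
[[-0.08, -1.48, -1.04, -1.14, 0.0, 0.0], [-0.12, -2.98, -1.9, -2.23, 0.0, 0.0], [-0.09, -4.5, -2.43, -3.2, 0.0, 0.0], [-0.06, -6.03, -2.97, -4.19, 0.0, 0.0], [-0.03, -7.59, -3.52, -5.19, 0.0, 0.0], [0.0, -9.14, -4.07, -6.18, 0.0, 0.0], [0.03, -10.68, -4.61, -7.17, 0.0, 0.0], [0.06, -12.19, -5.14, -8.15, 0.0, 0.0], [0.27, -13.64, -5.34, -8.95, 0.0, 0.0], [0.6, -15.02, -5.32, -9.63, 0.0, 0.0]] q end [-1.0, 20.0, 76.0, -0.0, 84.0, 22.0]
[[0.31, -0.71, -1.11, -0.65, 0.0, 0.0], [0.6, -1.38, -2.15, -1.26, 0.0, 0.0], [0.87, -1.99, -3.11, -1.82, 0.0, 0.0], [1.12, -2.55, -3.97, -2.33, 0.0, 0.0], [1.33, -3.04, -4.74, -2.78, 0.0, 0.0], [1.52, -3.45, -5.39, -3.16, 0.0, 0.0], [1.67, -3.79, -5.92, -3.47, 0.0, 0.0], [1.77, -4.04, -6.31, -3.7, 0.0, 0.0], [1.84, -4.2, -6.55, -3.84, 0.0, 0.0], [1.87, -4.25, -6.64, -3.89, 0.0, 0.0]] q end [20.0, 26.0, 74.0, 0.0, 80.0, 20.0]
```

>>> arm_command:
  plan:
    - [[0,-0.13,0,-0.08,0,0],[0,-0.5,0,-0.32,0,0],[-0.05,-1.1,0.07,-0.7,0,0],[-0.1,-1.93,0.12,-1.22,0,0],[-0.13,-2.94,0.2,-1.85,0,0],[-0.18,-4.12,0.27,-2.6,0,0],[-0.24,-5.47,0.35,-3.45,0,0],[-0.31,-6.96,0.45,-4.4,0,0],[-0.38,-8.57,0.55,-5.4,0,0],[-0.46,-10.28,0.66,-6.48,0,0]]

```text
time_s: 43.55
position: [0.4486, -0.2822, 0.2824]
tool_rot: [[-0.001, 0.162, -0.987], [0.001, -0.987, -0.162], [-1.0, -0.001, 0.001]]
ft_force: [1.3, -0.8, -4.6]
grip_width: 0.0123
```

>>> arm_command:
  plan:
    - [[-0.08,-1.48,-1.04,-1.14,0,0],[-0.12,-3,-1.9,-2.23,0,0],[-0.1,-4.5,-2.43,-3.2,0,0],[-0.06,-6,-2.97,-4.2,0,0],[-0.03,-7.6,-3.5,-5.2,0,0],[0,-9.14,-4.07,-6.18,0,0],[0.03,-10.7,-4.6,-7.17,0,0],[0.06,-12.2,-5.14,-8.15,0,0],[0.27,-13.64,-5.34,-8.95,0,0],[0.6,-15,-5.32,-9.63,0,0]]

```text
time_s: 44.55
position: [0.5205, 0.109, 0.2679]
tool_rot: [[0.001, 0.921, -0.389], [0.002, -0.389, -0.921], [-1.0, -0.0, -0.002]]
ft_force: [0.1, 0.9, -4.1]
grip_width: 0.0121
```

>>> arm_command:
  plan:
    - [[0.31,-0.7,-1.1,-0.65,0,0],[0.6,-1.38,-2.15,-1.26,0,0],[0.87,-2,-3.1,-1.82,0,0],[1.12,-2.55,-3.97,-2.33,0,0],[1.33,-3.04,-4.74,-2.78,0,0],[1.52,-3.45,-5.4,-3.16,0,0],[1.67,-3.8,-5.9,-3.47,0,0],[1.77,-4.04,-6.3,-3.7,0,0],[1.84,-4.2,-6.55,-3.84,0,0],[1.87,-4.25,-6.64,-3.9,0,0]]

```text
time_s: 45.55
position: [0.4891, 0.3008, 0.2209]
tool_rot: [[-0.001, 1.0, 0.003], [0.002, 0.003, -1.0], [-1.0, -0.001, -0.002]]
ft_force: [-0.8, -0.7, -3.6]
grip_width: 0.0122
```

Run:
```python
from path import *
s=st(); rel([.489,.30,.105],Rt(0,0))
d=shot('scene','s11'); T=shot('top','t11')
a=cv2.imread('pics/s11.png')[120:400,160:540]; a=cv2.convertScaleAbs(cv2.resize(a,None,fx=1.35,fy=1.35,interpolation=3),alpha=1.4)
b=cv2.imread('pics/t11.png'); B=cv2.resize(b[235:350,400:530],(286,253),interpolation=3); C=cv2.resize(b[195:325,240:365],(286,297),interpolation=3)
o=np.zeros((560,800,3),np.uint8); o[:a.shape[0],:a.shape[1]]=a[:, :513]; o[:253,514:800]=B; o[256:553,514:800]=C; cv2.imwrite('pics/s11c.png',o)
```

```text
45.55 pos [0.4891 0.3008 0.2209] F [-0.8 -0.7 -3.6] g 0.0122
[[-0.001  1.     0.003]
 [ 0.002  0.003 -1.   ]
 [-1.    -0.001 -0.002]]
rel [4.64 0.   0.04] [ 0.03 -0.01  0.01]
```

View pics/s11c.png

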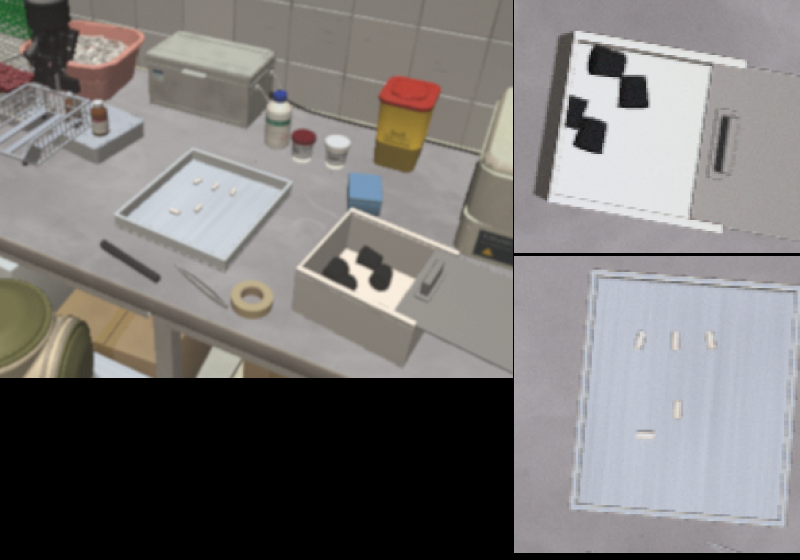

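All four stoppers are in the box, five bars are in the tray, and the basket is empty. Next I set the basket down.

>>> arm_command:
  plan:
    - [[0.3,0,0,0,0,0],[0.9,0,0,0,0,0],[1.7,0,0,0,0,0],[2.5,0,0,0,0,0],[3.3,0,0,0,0,0],[4,0,0,0,0,0],[4.5,0,0,0,0,0],[4.75,0,0,0,0,0],[4.8,0,0,0,0,0],[4.8,0,0,0,0,0]]

```text
time_s: 46.65
position: [0.4896, 0.3005, 0.1013]
tool_rot: [[-0.001, 1.0, 0.001], [0.002, 0.001, -1.0], [-1.0, -0.001, -0.002]]
ft_force: [-0.0, 0.7, -3.9]
grip_width: 0.0124
```

>>> arm_command:
  plan:
    - [[0.08,0,0,0,0,0],[0.16,0,0,0,0,0],[0.2,0,0,0,0,0],[0.2,0,0,0,0,0],[0.2,0,0,0,0,0]]

```text
time_s: 47.15
position: [0.4892, 0.3005, 0.0959]
tool_rot: [[-0.001, 1.0, 0.001], [0.002, 0.001, -1.0], [-1.0, -0.001, -0.002]]
ft_force: [-0.4, -1.1, -3.1]
grip_width: 0.0124
```

>>> arm_command:
  plan:
    - [[0.03,0,0,0,0,0],[0.06,0,0,0,0,0],[0.06,0,0,0,0,0],[0.06,0,0,0,0,0]]

```text
time_s: 47.55
position: [0.4895, 0.3005, 0.0947]
tool_rot: [[-0.001, 1.0, 0.001], [0.002, 0.001, -1.0], [-1.0, -0.001, -0.002]]
ft_force: [1.0, -0.0, -0.0]
grip_width: 0.0124
```

>>> arm_command:
  plan:
    - [[0,0,0,0,0,0],[0,0,0,0,0,0],[0,0,0,0,0,0],[0,0,0,0,0,0],[0,0,0,0,0,0],[0,0,0,0,0,0],[0,0,0,0,0,0]]
  jaw: 0.5
  newtons: 30

```text
time_s: 48.25
position: [0.4892, 0.3005, 0.0944]
tool_rot: [[-0.001, 1.0, 0.001], [0.002, 0.001, -1.0], [-1.0, -0.001, -0.002]]
ft_force: [0.1, 0.8, -0.3]
grip_width: 0.0431
```

>>> arm_command:
  plan:
    - [[-0.3,0,0,0,0,0],[-0.9,0,0,0,0,0],[-1.7,0,0,0,0,0],[-2.7,0,0,0,0,0],[-3.7,0,0,0,0,0],[-4.7,0,0,0,0,0],[-5.3,0,0,0,0,0],[-5.6,0,0,0,0,0],[-5.6,0,0,0,0,0]]

```text
time_s: 49.15
position: [0.4896, 0.3003, 0.2353]
tool_rot: [[0.0, 1.0, 0.001], [0.002, 0.001, -1.0], [-1.0, 0.0, -0.002]]
ft_force: [0.3, -0.5, -0.5]
grip_width: 0.043
```

Run:
```python
from path import *
s=st(); p0=np.array(s['position']);R0=np.array(s['tool_rot'])
plan([(p0,R0),(np.array([.51,0.,.23]),Rt(-45,0)),(np.array([.4226,-.4154,.21]),Rt(-99.3,0))],30)
d=shot('top'); im=d['img']
```

```text
49.15 pos [0.4896 0.3003 0.2353] F [ 0.3 -0.5 -0.5] g 0.043
[[ 0.     1.     0.001]
 [ 0.002  0.001 -1.   ]
 [-1.     0.    -0.002]]
[[0.0, 0.01, 0.08, 0.05, 0.0, 0.0], [0.0, 0.02, 0.31, 0.19, 0.0, 0.0], [0.01, 0.04, 0.67, 0.42, 0.0, 0.0], [0.02, 0.08, 1.17, 0.73, 0.0, 0.0], [0.03, 0.12, 1.78, 1.11, 0.0, 0.0], [0.04, 0.17, 2.5, 1.56, 0.0, 0.0], [0.05, 0.22, 3.31, 2.07, -0.01, 0.0], [0.07, 0.28, 4.21, 2.64, -0.01, 0.0], [0.08, 0.35, 5.19, 3.25, -0.01, 0.0], [0.1, 0.42, 6.23, 3.9, -0.01, 0.0]] q end [3.0, 20.0, 81.0, 0.0, 79.0, 26.0]
[[0.02, 0.5, 0.97, 0.68, 0.0, 0.0], [0.04, 1.02, 1.99, 1.39, 0.0, 0.0], [0.06, 1.56, 3.03, 2.12, -0.01, 0.0], [0.08, 2.1, 4.09, 2.87, -0.01, 0.0], [0.1, 2.65, 5.16, 3.62, -0.01, 0.0], [0.18, 2.98, 6.82, 4.52, -0.01, 0.0], [0.25, 3.32, 8.47, 5.42, -0.01, 0.0], [0.33, 3.64, 10.08, 6.3, -0.01, 0.0], [0.4, 3.96, 11.66, 7.15, -0.01, 0.0], [0.47, 4.27, 13.17, 7.98, -0.01, 0.0]] q end [-36.0, 19.0, 84.0, -0.0, 76.0, 35.0]
[[0.07, 1.26, 0.75, 0.78, 0.0, 0.0], [0.13, 2.45, 1.46, 1.52, 0.0, 0.0], [0.19, 3.54, 2.11, 2.2, 0.0, 0.0], [0.25, 4.53, 2.69, 2.81, 0.0, 0.0], [0.3, 5.41, 3.21, 3.35, 0.0, 0.0], [0.34, 6.15, 3.66, 3.81, 0.0, 0.0], [0.37, 6.75, 4.01, 4.19, 0.0, 0.0], [0.39, 7.2, 4.28, 4.46, 0.0, 0.0], [0.41, 7.47, 4.44, 4.63, 0.0, 0.0], [0.41, 7.57, 4.5, 4.69, 0.0, 0.0]] q end [-56.0, 28.0, 72.0, 0.0, 80.0, 43.0]
```

>>> arm_command:
  plan:
    - [[0,0,0.08,0.05,0,0],[0,0.02,0.31,0.19,0,0],[0,0.04,0.67,0.42,0,0],[0.02,0.08,1.17,0.73,0,0],[0.03,0.12,1.78,1.1,0,0],[0.04,0.17,2.5,1.56,0,0],[0.05,0.22,3.3,2.07,0,0],[0.07,0.28,4.2,2.64,0,0],[0.08,0.35,5.2,3.25,0,0],[0.1,0.42,6.23,3.9,0,0]]

```text
time_s: 50.2
position: [0.5, 0.1426, 0.2317]
tool_rot: [[-0.001, 0.916, -0.4], [0.001, -0.4, -0.916], [-1.0, -0.002, -0.001]]
ft_force: [0.3, -0.3, 0.2]
grip_width: 0.0428
```

>>> arm_command:
  plan:
    - [[0,0.5,0.97,0.68,0,0],[0.04,1,2,1.4,0,0],[0.06,1.56,3,2.12,0,0],[0.08,2.1,4.1,2.87,0,0],[0.1,2.65,5.16,3.62,0,0],[0.18,3,6.8,4.52,0,0],[0.25,3.32,8.47,5.42,0,0],[0.33,3.64,10.1,6.3,0,0],[0.4,3.96,11.66,7.15,0,0],[0.47,4.27,13.17,7.98,0,0]]

```text
time_s: 51.2
position: [0.4664, -0.2025, 0.2194]
tool_rot: [[-0.001, 0.316, -0.949], [0.001, -0.949, -0.316], [-1.0, -0.002, 0.001]]
ft_force: [1.1, -0.2, -0.2]
grip_width: 0.0428
```

>>> arm_command:
  plan:
    - [[0.07,1.26,0.75,0.78,0,0],[0.13,2.45,1.46,1.52,0,0],[0.2,3.54,2.1,2.2,0,0],[0.25,4.53,2.7,2.8,0,0],[0.3,5.4,3.2,3.35,0,0],[0.34,6.15,3.66,3.8,0,0],[0.37,6.75,4,4.2,0,0],[0.4,7.2,4.28,4.46,0,0],[0.41,7.5,4.44,4.63,0,0],[0.41,7.57,4.5,4.7,0,0]]

```text
time_s: 52.2
position: [0.4221, -0.416, 0.2088]
tool_rot: [[-0.001, -0.165, -0.986], [0.002, -0.986, 0.164], [-1.0, -0.001, 0.002]]
ft_force: [0.2, -0.0, 0.0]
grip_width: 0.0425
```

>>> arm_command:
  plan:
    - [[0,0,0,0,0,0],[0,0,0,0,0,0],[0,0,0,0,0,0]]

```text
time_s: 52.5
position: [0.4226, -0.4149, 0.209]
tool_rot: [[-0.001, -0.162, -0.987], [0.002, -0.987, 0.162], [-1.0, -0.001, 0.002]]
ft_force: [-0.0, 0.8, 0.9]
grip_width: 0.0427
```

Run:
```python
from path import *
s=st(); rel([.4226,-.4154,.119],Rt(-99.3,0))
```

```text
52.5 pos [ 0.4226 -0.4149  0.209 ] F [-0.   0.8  0.9] g 0.0427
[[-0.001 -0.162 -0.987]
 [ 0.002 -0.987  0.162]
 [-1.    -0.001  0.002]]
rel [ 3.6   0.03 -0.01] [-0.01  0.01  0.01]
```

Down, grip, then push the lid shut by about 140 mm, finishing the last few mm on force.

>>> arm_command:
  plan:
    - [[0.7,0,0,0,0,0],[1.5,0,0,0,0,0],[2.3,0,0,0,0,0],[3,0,0,0,0,0],[3.5,0,0,0,0,0],[3.6,0,0,0,0,0],[3.6,0,0,0,0,0]]

```text
time_s: 53.2
position: [0.4223, -0.4153, 0.119]
tool_rot: [[-0.001, -0.163, -0.987], [0.002, -0.987, 0.163], [-1.0, -0.001, 0.002]]
ft_force: [0.5, 0.1, -0.0]
grip_width: 0.0428
```

>>> arm_command:
  plan:
    - [[0,0,0,0,0,0],[0,0,0,0,0,0],[0,0,0,0,0,0],[0,0,0,0,0,0],[0,0,0,0,0,0],[0,0,0,0,0,0],[0,0,0,0,0,0]]
  jaw: 1
  newtons: 30

```text
time_s: 53.9
position: [0.4224, -0.4152, 0.1198]
tool_rot: [[-0.001, -0.163, -0.987], [0.001, -0.987, 0.163], [-1.0, -0.001, 0.001]]
ft_force: [-0.0, 2.8, 6.0]
grip_width: 0.0114
```

>>> arm_command:
  plan:
    - [[0,-0.3,0,0,0,0],[0,-0.8,0,0,0,0],[0,-1.5,0,0,0,0],[0,-2.2,0,0,0,0],[0,-3,0,0,0,0],[0,-3.8,0,0,0,0],[0,-4.5,0,0,0,0],[0,-5.1,0,0,0,0],[0,-5.4,0,0,0,0],[0,-5.4,0,0,0,0]]

```text
time_s: 54.9
position: [0.444, -0.2809, 0.1197]
tool_rot: [[-0.002, -0.162, -0.987], [0.001, -0.987, 0.162], [-1.0, -0.001, 0.002]]
ft_force: [-3.5, 1.9, 7.4]
grip_width: 0.0107
```

>>> arm_command:
  plan:
    - [[0,-0.1,0,0,0,0],[0,-0.2,0,0,0,0],[0,-0.2,0,0,0,0]]

```text
time_s: 55.2
position: [0.4447, -0.2769, 0.1197]
tool_rot: [[-0.002, -0.163, -0.987], [0.001, -0.987, 0.163], [-1.0, -0.0, 0.002]]
ft_force: [-2.9, 0.3, 8.1]
grip_width: 0.011
```

>>> arm_command:
  plan:
    - [[0,-0.06,0,0,0,0],[0,-0.12,0,0,0,0],[0,-0.12,0,0,0,0]]

```text
time_s: 55.5
position: [0.4451, -0.2741, 0.1197]
tool_rot: [[-0.002, -0.163, -0.987], [0.0, -0.987, 0.163], [-1.0, -0.0, 0.002]]
ft_force: [-4.1, -0.2, 7.2]
grip_width: 0.0112
```

>>> arm_command:
  plan:
    - [[0,-0.06,0,0,0,0],[0,-0.12,0,0,0,0],[0,-0.12,0,0,0,0]]

```text
time_s: 55.8
position: [0.4455, -0.2719, 0.1197]
tool_rot: [[-0.002, -0.163, -0.987], [-0.001, -0.987, 0.163], [-1.0, 0.001, 0.002]]
ft_force: [-6.0, -4.5, 7.0]
grip_width: 0.0107
```

>>> arm_command:
  plan:
    - [[0,-0.04,0,0,0,0],[0,-0.08,0,0,0,0],[0,-0.08,0,0,0,0]]

```text
time_s: 56.1
position: [0.4456, -0.2717, 0.1197]
tool_rot: [[-0.003, -0.163, -0.987], [-0.004, -0.987, 0.163], [-1.0, 0.005, 0.002]]
ft_force: [-8.1, -13.1, 4.1]
grip_width: 0.0113
```

>>> arm_command:
  plan:
    - [[0,0.05,0,0,0,0],[0,0.05,0,0,0,0],[0,0.05,0,0,0,0],[0,0.05,0,0,0,0],[0,0.05,0,0,0,0],[0,0.05,0,0,0,0]]
  jaw: 0.5

```text
time_s: 56.7
position: [0.4462, -0.2704, 0.119]
tool_rot: [[-0.001, -0.163, -0.987], [0.002, -0.987, 0.163], [-1.0, -0.001, 0.002]]
ft_force: [-0.6, -0.2, 0.2]
grip_width: 0.0426
```

>>> arm_command:
  plan:
    - [[-0.3,0,0,0,0,0],[-1,0,0,0,0,0],[-2,0,0,0,0,0],[-3.5,0,0,0,0,0],[-5,0,0,0,0,0],[-6.5,0,0,0,0,0],[-7,1.5,0,0,0,0],[-7,3,0,0,0,0],[-7,4.5,0,0,0,0],[-7,5,0,0,0,0]]

```text
time_s: 57.7
position: [0.425, -0.3968, 0.2939]
tool_rot: [[-0.002, -0.166, -0.986], [0.001, -0.986, 0.166], [-1.0, -0.001, 0.002]]
ft_force: [-0.1, 0.1, -0.7]
grip_width: 0.043
```

>>> arm_command:
  plan:
    - [[0,0,0,0,0,0],[0,0,0,0,0,0],[0,0,0,0,0,0],[0,0,0,0,0,0],[0,0,0,0,0,0]]

```text
time_s: 58.2
position: [0.4263, -0.3934, 0.2942]
tool_rot: [[-0.001, -0.162, -0.987], [0.001, -0.987, 0.162], [-1.0, -0.001, 0.001]]
ft_force: [-0.4, 0.4, 0.5]
grip_width: 0.0425
```

Run:
```python
from h import *
s=st(); d=shot('scene','s12'); T=shot('top','t12')
a=cv2.imread('pics/s12.png')[120:400,160:540]; a=cv2.convertScaleAbs(cv2.resize(a,None,fx=1.35,fy=1.35,interpolation=3),alpha=1.4)
b=cv2.imread('pics/t12.png'); B=cv2.resize(b[235:350,400:530],(286,253),interpolation=3); C=cv2.resize(b[165:325,140:365],(440,313),interpolation=3)
o=np.zeros((600,800,3),np.uint8); o[:a.shape[0],:513]=a[:, :513]; o[:253,514:800]=B; o[-214:,:300]=cv2.resize(C,(300,214)); o[-313:,360:800]=C; cv2.imwrite('pics/s12c.png',o)
```

```text
58.2 pos [ 0.4263 -0.3934  0.2942] F [-0.4  0.4  0.5] g 0.0425
[[-0.001 -0.162 -0.987]
 [ 0.001 -0.987  0.162]
 [-1.    -0.001  0.001]]
```

View pics/s12c.png

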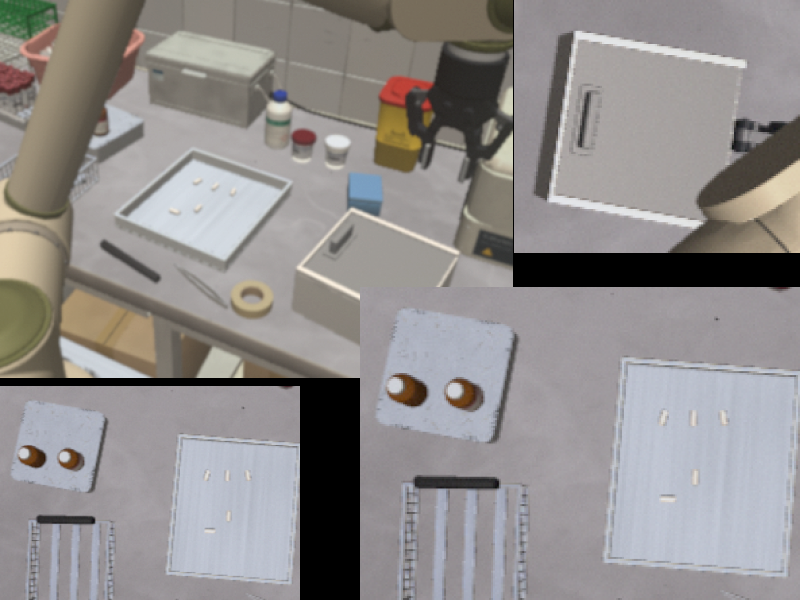

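```bash
python3 -c "
from rig import workorder; print(workorder.close_job())"
```

```text
the job is handed in; nothing more can be done
None
```

I finished the sort and handed the job in at about 58 s of the 200 s allowed. The hand-in returns no verdict, so the results below come from my own checks.

- **Bottles:** I lifted both bottles out by their caps and stood them on the foam tray; the last picture shows both upright.
- **Stir bars:** I shook the lifted basket over the drip tray. All five bars are in the tray in the last picture, and the tray did not appear to move during the run.
- **Stoppers:** I tipped the basket about 79° over the opened box. All four stoppers were seen inside the box before I closed the lid, and the wrist force read about 3.8 N afterwards, which matches an empty basket.
- **Lid:** I slid it shut about 145 mm until the force rose at the stop, and the picture shows it closed.
- **Basket:** It stands level on the bare worktop between the foam tray and the near edge, origin about (0.41, 0.30). That is roughly 0.28 m from the drip tray's centre. It is unloaded, and the gripper is clear of everything.

No check failed or disagreed. The last picture shows only the handle end of the basket. That it is level rests on the tool's orientation and the zero wrist force at release.

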